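Give the spice mill a dry pulse with its bayonet lid

ROBOT

A 6-joint arm with a two-finger parallel gripper is mounted at the origin on the work surface. World frame = base frame: x ahead of the robot, y to its left, z up, the work surface at z = 0. Lengths are in m, angles in rad, forces in N, time in s.
With the tool pointing down it reaches from about 0.2 to 0.875 m from the base axis. Payload 3.4 kg.
Tool frame: the origin (TCP) lies between the finger pads; the fingertips stand 19 mm ahead of it and the grasp point (between the pads) is the TCP (robot.tips_ahead is the distance from the TCP to the fingertips, in m); z points along the fingers, x is the direction in which the jaws open and shut, and the axes are right-handed (so a half turn about z gives the same grasp; the last joint's range is limited). The gripper opens to 94 mm and grips with 3 to 60 N. Pads are 16 mm wide; open, the fingers measure 119 mm over their backs; the gripper's body (75 mm by 177 mm) begins 78 mm behind the grasp point.
Start: joints at [1.195, 0.276, 1.505, -0, 1.361, -0.121], TCP at [0.145, 0.556, 0.224] pointing down, gripper open.
Joint ranges: [-2.89, 2.89], [-0.75, 2.08], [0.22, 2.7], [-1.18, 4.32], [0.11, 2.71], [-2.7, 2.7]. Speed limits (rad/s): [2.57, 2.57, 3.14, 3.14, 3.14, 3.14].

INTERFACE

Orientations are given as [roll, pitch, yaw] about the fixed x, y, z axes, in that order (R = Rz(yaw) Ry(pitch) Rx(roll)).
In Python, from station import robot, eyes gives the robot as it stands. The module is installed in compiled form; this text tells all that it offers.
- The arm moves only by the shell command python3 -m inch 'ROWS' [FORCE]. ROWS is JSON, a list of rows, each an object of numbers: "dx", "dy", "dz": the shift along the tool's x, y, z in mm; "wx", "wy", "wz": the turn, a rotation vector about the tool's x, y, z in rad; "grip": the opening in per cent of the stroke, from 0 (shut) to 100 (fully open). A call has 1 to 8 rows; each row is the pose to reach, as a shift and turn from the pose commanded when the call began, along the tool's axes at that moment; what a row does not reach only later rows make up. A row lasts 1/12 s, in which the tool goes at most 41.7 mm and 7.16 degrees, less where a joint would pass 70% of its speed; a pose out of reach is approached as far as the arm can. A call with a gripper value outside its range is refused whole. The fingers move at their own pace and stop on an object; FORCE is the grip in N (left out, the last holds). Time passes only in rows, so rows that repeat a pose let the fingers close. It gives the time, the measured TCP pose, the force and the opening at its end, in the units of the state.
- robot.get_state(): the state, without advancing time (a new reading comes with each control period).
- eyes.grab_frame(name): name is "scene" or "top"; returns a dict with "color" (384x512x3 uint8, red, green, blue), "camera_matrix" (3x3 intrinsics, pixels), "cam_to_world" (4x4, takes a point from camera to world coordinates). Camera axes: x right, y down, z forward; pixel columns grow to the right and rows downward; lengths in m; the calibration is good to about 2 mm. A picture is of the moment at which its call begins. There is no depth.
- robot.job_done(): hands the job in, once; it reports no verdict.
The state is a dict: "clock": time; "qpos": joint angles; "qd": joint speeds; "effort": joint torques, N m; "eef_pos": TCP position; "eef_rot": TCP orientation; "ft_force": force on the tool from outside, world axes, zero at the start; "ft_torque": the same for the moment, N m; "gripper_width": opening from 0.0 (shut) to 1.0 (fully open).
Only numpy, scipy, OpenCV 4.12 (cv2) and the standard library are available. Lean on these libraries where they do the work, as an engineer would, in place of code of your own. Each camera call takes 0.05 s, during which the arm holds its last target. There are 200 camera calls.

TASK

The spice mill has just been wiped out and needs a dry test pulse; its lid was left lying upside down, mouth up, on the bench. Turn the lid over, seat it mouth-down fully home in the mill's collar with its two lugs through the gaps, and twist it clockwise (seen from above) halfway, until its lugs' line is at the pulse marks - well short of the click that would lock it on. The mill only runs while the lid is held against its spring, so finish while still gripping the lid there, seated and steady, and leave the bowl, bottle and jar where they stand.

Things in the scene. Friction and masses are not known exactly. Their poses are not given: they have to be found in the camera images.
- mill: Electric spice mill, fixed, upright: round steel housing 100 mm across, black collar 94 mm across on top. Origin: centre of its underside, z up; collar top 112 mm above. The collar's round hole has a bright steel lip of inner radius 27.5 mm, 8 mm deep, cut by two opposite entry gaps on the mill's +x and -x axis, 14 mm wide, open to radius 31.5 mm. Under the lip a groove, radius 31.5 mm, lets the lugs turn.
- collar (a point): Centre of the collar's top face, 112 mm above the mill's underside. Turning the seated lid clockwise from the gaps: free for about 4 degrees, then against the switch ring's spring; 45 degrees is at the pulse marks; sprung balls resist from about 54 degrees; it clicks locked near 88.
- pulse_mark (a point): One of the two pulse marks, raised white bars on the collar's rim 44 mm from its axis: this one is 45 degrees clockwise (seen from above) of the mill's +x gap, the other is opposite. Small white dots another 45 degrees on are the lock marks.
- pulse_ring (a joint): Spring-return switch ring inside the collar that the lugs push round clockwise (seen from above). Radians, 0 at rest; it follows the lid after about 0.07 rad of free play, so it reads about 0.72 with the lid at the pulse marks. The spring pushes back with 0.07 N m at rest, 0.16 N m at the pulse marks, and turns the lid back if it is let go.
- mill_lid: White plastic bayonet lid, about 130 g, a hollow cup 78 mm tall. Grip part: rounded square 62 x 62 mm (corner radius 9 mm), 60 mm tall, four flat sides facing its own x and y axes; then a round skirt, radius 26 mm, 18 mm long, to the open mouth. Origin: centre of the crown's (closed end's) outer face; z points out of the mouth, up at the start, down when in place. Centre of mass 33 mm from the crown.
- lid_shoulder (a point): On the lid's axis at the shoulder where the skirt begins, 60 mm from the crown; the shoulder lies flat on the collar's top face when the lid is home.
- lid_mouth (a point): Centre of the lid's open mouth, 78 mm from the crown; the skirt's end is tapered. Two lugs stand out of the skirt on the lid's +x and -x axis, to radius 30 mm, 10 mm wide, 5 mm high, 3 mm short of the mouth's rim. A bar on the crown and pointers on two walls show the lug line. Lid and collar fit either way round (half-turn symmetry).
- mixing_bowl: Steel mixing bowl, 150 mm across, 55 mm high; origin under its centre. To be left alone.
- sauce_bottle: Amber glass bottle, 62 mm across, 170 mm high; origin under its centre. To be left alone.
- spice_jar: Glass jar with a black cap, 68 mm across, 95 mm high; origin under its centre. To be left alone.
Things that resemble listed ones, but are neither listed nor needed, are in the scene too. What is shaped like the mill_lid but purple or yellow is not meant.

How it is judged:
On the way, in this order (a step that is already met when the one before it is completed fails the run):
1. the lid has been turned over, mouth-down (within about 17 degrees) (angle between mill_lid's own z axis and vertical above 2.84 rad), for 0.2 s.
2. the lid is home in the collar: centred within 3 mm, its shoulder within 2.5 mm of the collar's top (horizontal distance between lid_shoulder and collar below 0.003 m and z of lid_shoulder in the frame of mill between 0.109 and 0.1145 m and angle between mill_lid's own z axis and vertical above 3.07 rad), for 0.1 s.
At the end, for the whole second after the job is handed in: The lid is mouth-down (within 4 degrees), home in the collar (centred within 3 mm, shoulder within 2.5 mm of its top), twisted clockwise to 45 degrees from the gaps within 10 degrees, the switch ring turned by it, still, and gripped by the fingers (over 2 N), through the last second (all of step 2 and angle between the x axis of mill_lid and the x axis of mill, either way round between 0.61 and 0.96 rad and value of joint pulse_ring between 0.5 and 0.95 rad and angular speed of mill_lid below 0.15 rad/s and contact force between the fingers and mill_lid above 2 N); the arm keeps its last pose, push and grip.
It fails at once if the lid is driven on to the lock click (switch ring past 1.15 rad) (value of joint pulse_ring above 1.15 rad).
It fails at once if the bowl, bottle or jar is moved more than 30 mm or knocked over (distance of any of mixing_bowl, sauce_bottle, spice_jar from where it was at the start of the episode above 0.03 m or angle between any of mixing_bowl, sauce_bottle, spice_jar's own z axis and vertical above 0.5 rad).
It fails at once if the lid falls off the bench (height (world z) of mill_lid below -0.05 m).
It also fails if it takes over 67 s, if anything falls off the work surface, if the arm or the gripper's body presses on something with over 40 N, if the wrist force passes 120 N, or if a joint passes its speed limit or range.

## Working session

There is one attempt and no reset: what is moved stays moved. The work goes in short steps, Python scripts to look and compute and a shell command to move; the robot and the scene stay as the last step left them, time stands still between calls to the robot, and variables do not carry over. Pictures are saved under pics/ and viewed, about 8 in all and at most 12, crops included, and the job is handed in when it is done.

```bash
mkdir -p pics; cat > h.py <<'E'
from station import robot, eyes
import numpy as np, cv2
from scipy.spatial.transform import Rotation as R
def grab(n,f):
    d=eyes.grab_frame(n); cv2.imwrite('pics/'+f,d['color'][:,:,::-1]); np.savez('pics/'+f[:-4]+'.npz',**d); return d
def ray(d,u,v,z):
    K,T=d['camera_matrix'],d['cam_to_world']
    r=T[:3,:3]@np.linalg.solve(K,[u,v,1.]); o=T[:3,3]
    return o+r*(z-o[2])/r[2]
def proj(d,p):
    T=np.linalg.inv(d['cam_to_world']); q=d['camera_matrix']@(T[:3,:3]@np.array(p)+T[:3,3]); return q[:2]/q[2]
E
python3 - <<'E'
from h import *
a=grab('scene','s0.png');b=grab('top','t0.png')
for d in(a,b): print(d['camera_matrix'].tolist(),np.round(d['cam_to_world'],3).tolist())
print(robot.get_state())
E
```

```text
[[477.18025371566915, 0.0, 255.26594051855844], [0.0, 477.18025371566915, 189.19137322064137], [0.0, 0.0, 1.0]] [[0.813, 0.371, -0.449, 1.085], [0.582, -0.541, 0.607, -0.723], [-0.018, -0.755, -0.656, 0.854], [0.0, 0.0, 0.0, 1.0]]
[[424.30314221398413, 0.0, 253.03379228437535], [0.0, 424.30314221398413, 192.70998038650643], [0.0, 0.0, 1.0]] [[0.016, -0.999, 0.041, 0.509], [-1.0, -0.016, 0.005, -0.002], [-0.004, -0.041, -0.999, 1.326], [0.0, 0.0, 0.0, 1.0]]
{'clock': 0.1, 'qpos': array([ 1.19499823e+00,  2.76519234e-01,  1.50594692e+00, -2.17211611e-05,
        1.36072389e+00, -1.20986067e-01]), 'qd': array([ 0.00072463, -0.00163458, -0.00232204, -0.00071775, -0.00111578,
        0.00046362]), 'effort': array([ 1.61514450e-03, -4.05454516e+01, -2.37781388e+01,  7.04348576e-02,
        3.00522242e-02, -4.99445707e-05]), 'eef_pos': array([0.14477103, 0.55599981, 0.22372212]), 'eef_rot': array([-3.14142094e+00,  1.58828316e-03,  1.31598898e+00]), 'ft_force': array([-0.38710078, -0.07635381, -0.50276459]), 'ft_torque': array([ 0.00371072,  0.03664895, -0.05344855]), 'gripper_width': 1.0042007943362443}
```

View pics/s0.png

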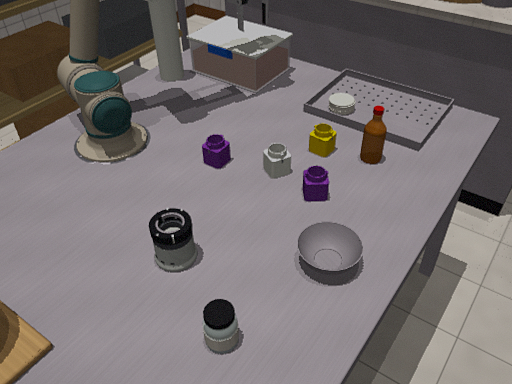

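View pics/t0.png

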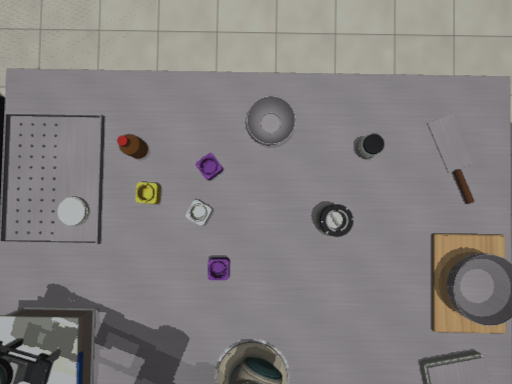

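The white lid is at top (199,212) and scene (277,158). The mill is at top (336,220) and scene (173,235). Next I'll zoom in on both.

```bash
python3 - <<'E'
from h import *
t=cv2.imread('pics/t0.png');s=cv2.imread('pics/s0.png')
def c(i,u,v,w=25,h=25): return cv2.resize(i[v-h:v+h,u-w:u+w],(400,300) if w!=h else (300,300),interpolation=cv2.INTER_CUBIC)
cv2.imwrite('pics/crop.png',np.vstack([np.hstack([c(t,199,212,20,20),c(t,336,220)]),np.hstack([c(s,277,160),c(s,173,230,30,30)])]))
d=dict(np.load('pics/t0.npz'))
for n,u,v,z in(('lid',199,212,.06),('mill',337,220,.112)): print(n,ray(d,u,v,z))
# white mask of lid
hsv=cv2.cvtColor(t,cv2.COLOR_BGR2HSV)
print(hsv[202:224:2,188:212:2,2]); print(hsv[212,150:240:6])
E
```

```text
lid [0.50090494 0.16419568 0.06      ]
mill [ 0.48478841 -0.23720396  0.112     ]
[[135 135 160 178 178 178 168  93 113 131 132 131]
 [135 140 176 123 155 155 132 171 128  84  95 133]
 [136 153 131 106 168 165 177 152 122 175 140  87]
 [144 150  80 138 177 178 179 177 146 146 178 147]
 [165 122  96 173 178 178 179 178 179 108 178 169]
 [155 108 119 177 178 178 179 178 174 119 169 128]
 [175 135  63 156 178 178 178 179 164 116 169  78]
 [178 120  61 110 178 178 161 132 129 147 129  96]
 [170 164 126  66 107 124 125 149 123 159  78 122]
 [138 148 171 136 155 160 111 133 174  97 105 131]
 [136 136 137 151 173 170 179 178 153  86 125 134]]
[[156  10 134]
 [150   8 135]
 [150   8 136]
 [150   7 137]
 [165   7 138]
 [158   7 137]
 [120   3 154]
 [ 45  13 119]
 [ 96   7 178]
 [ 90   6 174]
 [ 90   4 128]
 [158   8 133]
 [160   6 132]
 [150   8 133]
 [158   8 134]]
```

View pics/crop.png

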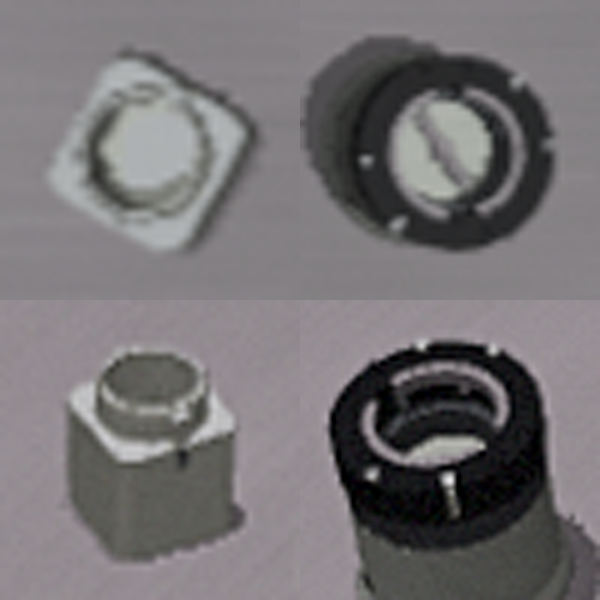

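The crops show the lid's lug and pointer on the wall facing about -28° in world, so its lug line is about -28°. On the mill, the long white bars are the pulse marks at about -41° in world, so the gaps are at about +4°.

A purple lid stands close to where the gripper body would come in from the side. So I'll grip the white lid from above, set it down in clear space with its lug line along +x, regrip it horizontally, roll it over and insert it.

```bash
cat >> h.py <<'E'
def tgt(pos,heading,elev,roll):
    """tool z at heading/elev (deg), tool x horizontal to its left; then roll (deg) about tool z"""
    h,e=np.radians([heading,elev]); z=np.array([np.cos(h)*np.cos(e),np.sin(h)*np.cos(e),np.sin(e)]); x=np.array([-np.sin(h),np.cos(h),0])
    return np.array(pos),R.from_matrix(np.c_[x,np.cross(z,x),z])*R.from_euler('z',roll,degrees=True)
def delta(p,Rt):
    s=robot.get_state(); R0=R.from_euler('xyz',s['eef_rot'])
    print('d mm',np.round(R0.inv().apply(p-s['eef_pos'])*1e3,1),'w',np.round((R0.inv()*Rt).as_rotvec(),3))
    print('t',s['clock'],'pos',np.round(s['eef_pos'],4),'rot',np.round(s['eef_rot'],3),'q',np.round(s['qpos'],2),'g',round(s['gripper_width'],3),'F',np.round(s['ft_force'],1))
E
python3 - <<'E'
from h import *
delta(*tgt([.5,.1645,.15],-28.3,-90,0))
d=dict(np.load('pics/t0.npz'))
print('purple',ray(d,219,268,.06), ray(d,209,166,.06))
# mill: collar disc + marks, crop scale 6, origin (311,195)
f=lambda x,y:ray(d,311+(x-300)/6-.4,195+y/6-.4,.113)
a,b,l1,l2=f(518,80),f(398,222),f(548,145),f(365,160)
print((a+b)/2,(l1+l2)/2,np.degrees(np.arctan2(*(a-b)[1::-1])),np.degrees(np.arctan2(*(l1-l2)[1::-1])),np.linalg.norm(a-b)/2)
E
```

```text
d mm [-289.2  442.5   74.1] w [0.    0.002 0.239]
t 0.1 pos [0.1448 0.556  0.2237] rot [-3.141e+00  2.000e-03  1.316e+00] q [ 1.19  0.28  1.51 -0.    1.36 -0.12] g 1.004 F [-0.4 -0.1 -0.5]
purple [0.33595451 0.10129608 0.06      ] [0.63904172 0.13716751 0.06      ]
[ 0.48550545 -0.23684471  0.113     ] [ 0.48474603 -0.23610725  0.113     ] -39.57270062364524 -84.39221827405959 0.04430989629378701
```

```bash
python3 -m inch '[{"dx":-145,"dy":222,"dz":0,"wz":0.24,"grip":100},{"dx":-290,"dy":442,"dz":20,"wz":0.24},{"dx":-290,"dy":442,"dz":20,"wz":0.24},{"dx":-290,"dy":442,"dz":20,"wz":0.24},{"dx":-290,"dy":442,"dz":20,"wz":0.24},{"dx":-290,"dy":442,"dz":20,"wz":0.24},{"dx":-290,"dy":442,"dz":20,"wz":0.24},{"dx":-290,"dy":442,"dz":20,"wz":0.24}]'; python3 -c "
from h import *
delta(*tgt([.5,.1645,.15],-28.3,-90,0))"
```

```text
d mm [-289.2  442.5   74.1] w [0.    0.002 0.239]
t 0.1 pos [0.1448 0.556  0.2237] rot [-3.141e+00  2.000e-03  1.316e+00] q [ 1.19  0.28  1.51 -0.    1.36 -0.12] g 1.004 F [-0.4 -0.1 -0.5]invalid input at $[0]: expected keys dx, dy, dz, wx, wy, wz, grip
```

The marks measure 44.3 mm from the axis, as they should. That puts the mill at about (.485,-.2365) with its gaps at about 5.4°.

```bash
python3 -m inch '[{"dx":-290,"dy":442,"dz":20,"wx":0,"wy":0,"wz":0.24,"grip":100},{"dx":-290,"dy":442,"dz":20,"wx":0,"wy":0,"wz":0.24,"grip":100},{"dx":-290,"dy":442,"dz":20,"wx":0,"wy":0,"wz":0.24,"grip":100},{"dx":-290,"dy":442,"dz":20,"wx":0,"wy":0,"wz":0.24,"grip":100},{"dx":-290,"dy":442,"dz":20,"wx":0,"wy":0,"wz":0.24,"grip":100},{"dx":-290,"dy":442,"dz":20,"wx":0,"wy":0,"wz":0.24,"grip":100},{"dx":-290,"dy":442,"dz":20,"wx":0,"wy":0,"wz":0.24,"grip":100},{"dx":-290,"dy":442,"dz":20,"wx":0,"wy":0,"wz":0.24,"grip":100}]'; python3 -c "
from h import *
delta(*tgt([.5,.1645,.15],-28.3,-90,0))"
```

```text
clock: 0.77
eef_pos: [0.3691, 0.3076, 0.2116]
eef_rot: [-3.141, 0.0, 1.076]
ft_force: [1.4, 0.7, -0.1]
gripper_width: 1.0
d mm [-63.8 183.2  61.6] w [-0.     0.    -0.001]
t 0.7667 pos [0.3691 0.3076 0.2116] rot [-3.141  0.     1.076] q [ 0.55  0.14  1.72  0.    1.28 -0.53] g 1.0 F [ 1.4  0.7 -0.1]
```

```bash
python3 -m inch '[{"dx":-64,"dy":183,"dz":62,"wx":0,"wy":0,"wz":0,"grip":100},{"dx":-64,"dy":183,"dz":62,"wx":0,"wy":0,"wz":0,"grip":100},{"dx":-64,"dy":183,"dz":62,"wx":0,"wy":0,"wz":0,"grip":100},{"dx":-64,"dy":183,"dz":62,"wx":0,"wy":0,"wz":0,"grip":100},{"dx":-64,"dy":183,"dz":62,"wx":0,"wy":0,"wz":0,"grip":100},{"dx":-64,"dy":183,"dz":62,"wx":0,"wy":0,"wz":0,"grip":100},{"dx":-64,"dy":183,"dz":62,"wx":0,"wy":0,"wz":0,"grip":100}]'; python3 -c "
from h import *
delta(*tgt([.5,.1645,.035],-28.3,-90,0))"
```

```text
clock: 1.35
eef_pos: [0.4993, 0.1647, 0.1486]
eef_rot: [-3.139, 0.002, 1.072]
ft_force: [-0.8, 0.6, 0.5]
gripper_width: 1.001
d mm [  0.3   1.  113.6] w [-0.002  0.001 -0.005]
t 1.35 pos [0.4993 0.1647 0.1486] rot [-3.139e+00  2.000e-03  1.072e+00] q [ 0.19  0.26  1.73  0.    1.16 -0.89] g 1.001 F [-0.8  0.6  0.5]
```

Now down, then grip.

```bash
python3 -m inch '[{"dx":0,"dy":1,"dz":38,"wx":0,"wy":0,"wz":0,"grip":100},{"dx":0,"dy":1,"dz":76,"wx":0,"wy":0,"wz":0,"grip":100},{"dx":0,"dy":1,"dz":100,"wx":0,"wy":0,"wz":0,"grip":100},{"dx":0,"dy":1,"dz":113,"wx":0,"wy":0,"wz":0,"grip":100},{"dx":0,"dy":1,"dz":113,"wx":0,"wy":0,"wz":0,"grip":60},{"dx":0,"dy":1,"dz":113,"wx":0,"wy":0,"wz":0,"grip":50},{"dx":0,"dy":1,"dz":113,"wx":0,"wy":0,"wz":0,"grip":50},{"dx":0,"dy":1,"dz":113,"wx":0,"wy":0,"wz":0,"grip":50}]' 15;  python3 -m inch '[{"dx":0,"dy":0,"dz":0,"wx":0,"wy":0,"wz":0,"grip":50},{"dx":0,"dy":0,"dz":0,"wx":0,"wy":0,"wz":0,"grip":50},{"dx":0,"dy":0,"dz":0,"wx":0,"wy":0,"wz":0,"grip":50},{"dx":0,"dy":0,"dz":-8,"wx":0,"wy":0,"wz":0,"grip":50},{"dx":0,"dy":0,"dz":-15,"wx":0,"wy":0,"wz":0,"grip":50}]'; python3 -c "
from h import *
delta(*tgt([.52,-.03,.055],0,-90,0))"
```

```text
clock: 2.02
eef_pos: [0.5009, 0.1665, 0.0385]
eef_rot: [3.139, -0.002, 1.077]
ft_force: [0.2, 0.2, -0.1]
gripper_width: 0.752
clock: 2.43
eef_pos: [0.4994, 0.1655, 0.0522]
eef_rot: [-3.141, 0.001, 1.076]
ft_force: [-0.2, -0.4, -1.5]
gripper_width: 0.659
d mm [-162.2  110.9   -2.7] w [-0.001  0.001 -0.495]
t 2.4333 pos [0.4994 0.1655 0.0522] rot [-3.141e+00  1.000e-03  1.076e+00] q [ 0.19  0.36  1.86 -0.    0.92 -0.89] g 0.659 F [-0.2 -0.4 -1.5]
```

```bash
python3 -m inch '[{"dx":-40,"dy":27,"dz":-3,"wx":0,"wy":0,"wz":-0.12,"grip":50},{"dx":-80,"dy":54,"dz":-3,"wx":0,"wy":0,"wz":-0.24,"grip":50},{"dx":-120,"dy":82,"dz":-3,"wx":0,"wy":0,"wz":-0.36,"grip":50},{"dx":-162,"dy":111,"dz":-3,"wx":0,"wy":0,"wz":-0.495,"grip":50},{"dx":-162,"dy":111,"dz":-3,"wx":0,"wy":0,"wz":-0.495,"grip":50},{"dx":-162,"dy":111,"dz":-3,"wx":0,"wy":0,"wz":-0.495,"grip":50},{"dx":-162,"dy":111,"dz":-3,"wx":0,"wy":0,"wz":-0.495,"grip":50},{"dx":-162,"dy":111,"dz":-3,"wx":0,"wy":0,"wz":-0.495,"grip":50}]';python3 - <<'E'
from h import *
delta(*tgt([.52,-.03,.037],0,-90,0))
d=grab('scene','s1.png'); u,v=proj(d,[.52,-.03,.06]).astype(int); i=cv2.imread('pics/s1.png')
cv2.imwrite('pics/s1c.png',cv2.resize(i[v-60:v+60,u-80:u+80],(800,600),interpolation=cv2.INTER_CUBIC))
E
```

```text
clock: 3.1
eef_pos: [0.5203, -0.0296, 0.055]
eef_rot: [-3.141, -0.001, 1.569]
ft_force: [-0.5, -0.4, -0.8]
gripper_width: 0.661
d mm [-0.4 -0.3 18. ] w [-0.001 -0.001 -0.002]
t 3.1 pos [ 0.5203 -0.0296  0.055 ] rot [-3.141e+00 -1.000e-03  1.569e+00] q [-0.19  0.35  1.87  0.    0.93 -1.76] g 0.661 F [-0.5 -0.4 -0.8]
```

View pics/s1c.png

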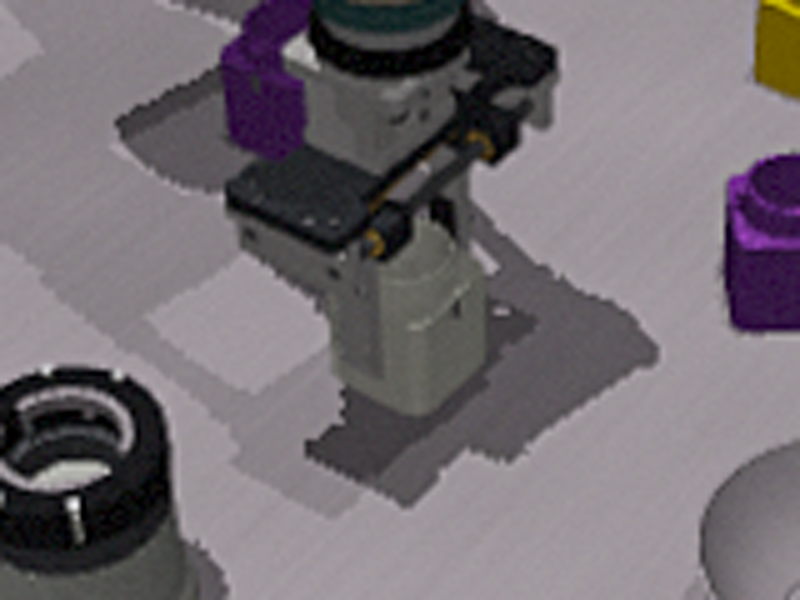

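The pointer is on the +x wall, so the lug line now runs along world x. I'll lower it, release and rise.

```bash
python3 -m inch '[{"dx":0,"dy":0,"dz":9,"wx":0,"wy":0,"wz":0,"grip":50},{"dx":0,"dy":0,"dz":18,"wx":0,"wy":0,"wz":0,"grip":50},{"dx":0,"dy":0,"dz":18,"wx":0,"wy":0,"wz":0,"grip":50},{"dx":0,"dy":0,"dz":18,"wx":0,"wy":0,"wz":0,"grip":50},{"dx":0,"dy":0,"dz":18,"wx":0,"wy":0,"wz":0,"grip":70},{"dx":0,"dy":0,"dz":18,"wx":0,"wy":0,"wz":0,"grip":85},{"dx":0,"dy":0,"dz":18,"wx":0,"wy":0,"wz":0,"grip":100},{"dx":0,"dy":0,"dz":18,"wx":0,"wy":0,"wz":0,"grip":100}]'; python3 -m inch '[{"dx":0,"dy":0,"dz":0,"wx":0,"wy":0,"wz":0,"grip":100},{"dx":0,"dy":0,"dz":0,"wx":0,"wy":0,"wz":0,"grip":100},{"dx":0,"dy":0,"dz":-40,"wx":0,"wy":0,"wz":0,"grip":100},{"dx":0,"dy":0,"dz":-80,"wx":0,"wy":0,"wz":0,"grip":100},{"dx":0,"dy":30,"dz":-120,"wx":0,"wy":0,"wz":0,"grip":100},{"dx":0,"dy":60,"dz":-150,"wx":0,"wy":0,"wz":0,"grip":100},{"dx":0,"dy":90,"dz":-180,"wx":0,"wy":0,"wz":0,"grip":100},{"dx":0,"dy":120,"dz":-210,"wx":0,"wy":0,"wz":0,"grip":100}]'; python3 - <<'E'
from h import *
delta(*tgt([.64,-.03,.25],0,-10,0))
s=robot.get_state(); q=s['qpos']; R0=R.from_euler('xyz',s['eef_rot'])
b=q[1]+q[2]; f=np.array([np.sin(b)*np.cos(q[0]),np.sin(b)*np.sin(q[0]),np.cos(b)])
print('forearm axis in tool',R0.inv().apply(f), b)
E
```

```text
clock: 3.82
eef_pos: [0.5207, -0.0294, 0.0368]
eef_rot: [3.142, -0.0, 1.571]
ft_force: [-0.0, -0.1, 0.6]
gripper_width: 0.875
clock: 4.48
eef_pos: [0.634, -0.0295, 0.2417]
eef_rot: [3.14, 0.0, 1.571]
ft_force: [0.3, 0.3, 0.7]
gripper_width: 1.003
d mm [-0.5  6.  -8.3] w [-1.395  0.     0.   ]
t 4.4833 pos [ 0.634  -0.0295  0.2417] rot [3.14  0.    1.571] q [-0.16  0.36  1.34  0.    1.44 -1.73] g 1.003 F [0.3 0.3 0.7]
forearm axis in tool [-0.15418252  0.97961144  0.12879898] 1.6987032627179128
```

```bash
python3 -m inch '[{"dx":10,"dy":0,"dz":-5,"wx":0,"wy":0.12,"wz":0,"grip":100},{"dx":20,"dy":0,"dz":-10,"wx":0,"wy":0.24,"wz":0,"grip":100},{"dx":30,"dy":0,"dz":-15,"wx":0,"wy":0.36,"wz":0,"grip":100},{"dx":40,"dy":0,"dz":-20,"wx":0,"wy":0.48,"wz":0,"grip":100},{"dx":40,"dy":0,"dz":-20,"wx":0,"wy":0.48,"wz":0,"grip":100}]';  python3 - <<'E'
from h import *
delta(*tgt([.60,.08,.30],90,0,180))
delta(*tgt([.60,-.12,.30],-90,0,0))
E
```

```text
clock: 4.9
eef_pos: [0.6331, 0.0076, 0.2575]
eef_rot: [-3.138, -0.483, 1.565]
ft_force: [-0.1, -0.4, -1.1]
gripper_width: 0.997
d mm [ 83.7 -33.6  -4. ] w [0.848 0.844 1.394]
t 4.9 pos [0.6331 0.0076 0.2575] rot [-3.138 -0.483  1.565] q [-0.36  0.4   1.34  0.45  1.58 -1.96] g 0.997 F [-0.1 -0.4 -1.1]
d mm [-93.5 -32.7 -96.8] w [-1.559 -1.55   0.939]
t 4.9 pos [0.6331 0.0076 0.2575] rot [-3.138 -0.483  1.565] q [-0.36  0.4   1.34  0.45  1.58 -1.96] g 0.997 F [-0.1 -0.4 -1.1]
```

```bash
cat >> h.py <<'E'
from scipy.optimize import least_squares
def fk(q,k):
    a,L1,e,L2,h,d=k; b=q[1]+q[2]
    W=R.from_euler('z',q[0])*R.from_euler('y',b); Rt=W*R.from_euler('ZYZ',q[3:])*R.from_euler('z',np.pi)
    p=R.from_euler('z',q[0]).apply([a+L1*np.sin(q[1]),0,h+L1*np.cos(q[1])])+W.apply([-e,0,L2])+Rt.apply([0,0,d])
    return p,Rt
lo=np.array([-2.89,-.75,.22,-1.18,.11,-2.7]);hi=np.array([2.89,2.08,2.7,4.32,2.71,2.7])
def ik(p,Rt,k,q0):
    f=lambda q:np.r_[(fk(q,k)[0]-p)*5,(fk(q,k)[1].inv()*Rt).as_rotvec()]
    best=None
    for g in [q0]+list(np.random.default_rng(0).uniform([-.9,-.5,.5,1.5,.2,-2.5],[.9,1.5,2.6,4,2.5,2.5],(12,6))):
        s=least_squares(f,np.clip(g,lo+.01,hi-.01),bounds=(lo,hi))
        if best is None or s.cost<best.cost-1e-6: best=s
    return best.x,np.sqrt(2*best.cost)
E
python3 - <<'E'
from h import *
s=robot.get_state()
D=[([1.19499,.27652,1.50595,0,1.36072,-.12099],[.14477,.556,.22372]),([.55,.14,1.72,0,1.28,-.53],[.3691,.3076,.2116]),([.19,.26,1.73,0,1.16,-.89],[.4993,.1647,.1486]),([.19,.36,1.86,0,.92,-.89],[.4994,.1655,.0522]),([-.19,.35,1.87,0,.93,-1.76],[.5203,-.0296,.055]),([-.16,.36,1.34,0,1.44,-1.73],[.634,-.0295,.2417]),(s['qpos'],s['eef_pos'])]
r=least_squares(lambda k:np.concatenate([fk(q,k)[0]-p for q,p in D]+[[.02*k[2],.02*(k[0])]]),[0,.4,0,.4,.3,.25]); k=r.x
print(np.round(k,3),np.abs(r.fun).max(),(fk(s['qpos'],k)[1].inv()*R.from_euler('xyz',s['eef_rot'])).magnitude())
np.save('k.npy',k)
q=s['qpos']
L=[.485,-.2365]
for n,t in dict(side=([.6,.1,.3],90,0,90),mid=([.6,.02,.3],45,0,90),up=([.52,-.03,.25],0,-10,90),hA=([.52,-.03,.2],0,-10,0),pickA=([.52,-.03,.035],0,-10,0),pickB=([.52,-.03,.035],0,-10,180),insA=([*L,.17],5,10,0),insB=([*L,.17],5,10,180),finA=([*L,.137],-40,10,0),finB=([*L,.137],-40,10,180)).items():
    x,c=ik(*tgt(*t),k,q); print(n,np.round(x,2),round(c,3))
E
```

```text
[-0.002  0.685 -0.073  0.415  0.235  0.514] 0.07280769470632602 6.069846772046872e-16
side [-0.6   0.88  1.58  1.08  1.93 -2.56] 0.0
mid [-0.98  1.    2.54  1.47  1.62  2.7 ] 0.166
up [-0.85  0.01  2.7   1.93  0.88 -2.65] 0.347
hA [-0.99  0.24  2.7   1.81  1.    1.88] 0.429
pickA [-1.42  2.08  2.7   1.55  1.45 -0.05] 0.36
pickB [-1.35  1.69  2.7   1.63  1.37 -2.7 ] 0.428
insA [-1.64  1.61  2.62  1.34  1.52  0.51] 0.0
insB [-1.64  1.61  2.62  1.34  1.52 -2.63] 0.0
finA [ 0.73  1.85  2.43 -1.18  1.66  2.7 ] 0.344
finB [ 0.56  2.08  2.56 -1.18  1.82  0.05] 0.234
```

```bash
cat > fit.py <<'E'
from h import *
s=robot.get_state()
D=[([1.19499,.27652,1.50595,0,1.36072,-.12099],[.14477,.556,.22372]),([.55,.14,1.72,0,1.28,-.53],[.3691,.3076,.2116]),([.19,.26,1.73,0,1.16,-.89],[.4993,.1647,.1486]),([.19,.36,1.86,0,.92,-.89],[.4994,.1655,.0522]),([-.19,.35,1.87,0,.93,-1.76],[.5203,-.0296,.055]),([-.16,.36,1.34,0,1.44,-1.73],[.634,-.0295,.2417]),(s['qpos'],s['eef_pos'])]
for q,p in D:
    b=q[1]+q[2]; print(np.round([q[1],b,np.hypot(*p[:2]),p[2], q[0],np.arctan2(p[1],p[0])],4))
# tool-down rows: linear fit r,z
A=[];y=[]
for q,p in D[:-1]:
    b=q[1]+q[2];A+=[[np.sin(q[1]),np.sin(b),1,0],[np.cos(q[1]),np.cos(b),0,1]];y+=[np.hypot(*p[:2]),p[2]]
x,res,_,_=np.linalg.lstsq(np.array(A),np.array(y),rcond=None);print(x,np.round(np.array(A)@x-y,3))
E
python3 fit.py
```

```text
[0.2765 1.7825 0.5745 0.2237 1.195  1.3161]
[0.14   1.86   0.4805 0.2116 0.55   0.6948]
[0.26   1.99   0.5258 0.1486 0.19   0.3186]
[0.36   2.22   0.5261 0.0522 0.19   0.32  ]
[ 0.35    2.22    0.5211  0.055  -0.19   -0.0568]
[ 0.36    1.7     0.6347  0.2417 -0.16   -0.0465]
[ 0.401   1.7392  0.6332  0.2575 -0.3607  0.0119]
[ 0.57393033  0.41765456  0.00125649 -0.23666976] [-0.008  0.004  0.001  0.001  0.005 -0.001  0.01  -0.004  0.01  -0.005
 -0.017  0.005]
```

```bash
sed -i 's/a,L1,e,L2,h,d=k/a,L1,e,L2,h,d,c=k/; s/apply(\[a+L1\*np.sin(q\[1\]),0,/apply([a+L1*np.sin(q[1]),c,/' h.py
cat > fit.py <<'E'
from h import *
s=robot.get_state()
D=[([1.19499,.27652,1.50595,0,1.36072,-.12099],[.14477,.556,.22372]),([.55,.14,1.72,0,1.28,-.53],[.3691,.3076,.2116]),([.19,.26,1.73,0,1.16,-.89],[.4993,.1647,.1486]),([.19,.36,1.86,0,.92,-.89],[.4994,.1655,.0522]),([-.19,.35,1.87,0,.93,-1.76],[.5203,-.0296,.055]),([-.16,.36,1.34,0,1.44,-1.73],[.634,-.0295,.2417]),(s['qpos'],s['eef_pos'])]
r=least_squares(lambda k:np.concatenate([fk(q,k)[0]-p for q,p in D]+[[.02*k[2],.02*(k[0])]]),[0,.4,0,.4,.3,.25,.07]); k=r.x
print(np.round(k,3),np.abs(r.fun).max())
np.save('k.npy',k)
q=s['qpos']
L=[.485,-.2365]
for n,t in dict(side=([.6,.1,.3],90,0,90),mid=([.6,.02,.3],45,0,90),up=([.52,-.03,.25],0,-10,90),hA=([.52,-.03,.2],0,-10,0),pickA=([.52,-.03,.035],0,-10,0),pickB=([.52,-.03,.035],0,-10,180),insA=([*L,.17],5,10,0),insB=([*L,.17],5,10,180),finA=([*L,.137],-40,10,0),finB=([*L,.137],-40,10,180)).items():
    x,c=ik(*tgt(*t),k,q); print(n,np.round(x,2),round(c,3))
E
python3 fit.py
```

```text
[ 0.002  0.626 -0.054  0.418  0.133  0.371  0.069] 0.0026566780065790455
side [-0.53  0.66  1.67  1.19  1.95 -2.4 ] 0.0
mid [-0.79  0.44  2.23  1.57  1.57 -2.68] 0.0
up [-0.72  0.02  2.65  2.21  0.98 -2.7 ] 0.132
hA [-0.62  0.19  2.7   2.42  1.05  1.75] 0.173
pickA [-0.97  1.33  2.7   1.83  1.72  0.76] 0.379
pickB [-0.97  1.33  2.7   1.83  1.72 -2.38] 0.379
insA [-1.38  1.07  2.62  1.56  1.77  1.01] 0.0
insB [-1.38  1.07  2.62  1.56  1.77 -2.13] 0.0
finA [-0.17  1.41  2.7   4.32  2.46  2.5 ] 0.157
finB [-0.17  1.41  2.7   4.32  2.46 -0.64] 0.157
```

The orientation part of the model is exact. The wrist-to-TCP length is still poorly known and may be about 0.37 m, which would rule out a radial horizontal grasp. Tilting further sideways will sharpen the fit.

```bash
python3 -m inch '[{"dx":10,"dy":0,"dz":0,"wx":0,"wy":0.12,"wz":0,"grip":100},{"dx":20,"dy":0,"dz":0,"wx":0,"wy":0.24,"wz":0,"grip":100},{"dx":30,"dy":0,"dz":0,"wx":0,"wy":0.36,"wz":0,"grip":100},{"dx":40,"dy":0,"dz":0,"wx":0,"wy":0.48,"wz":0,"grip":100},{"dx":50,"dy":0,"dz":0,"wx":0,"wy":0.6,"wz":0,"grip":100},{"dx":60,"dy":0,"dz":0,"wx":0,"wy":0.72,"wz":0,"grip":100},{"dx":70,"dy":0,"dz":0,"wx":0,"wy":0.84,"wz":0,"grip":100},{"dx":70,"dy":0,"dz":0,"wx":0,"wy":0.84,"wz":0,"grip":100}]'
cat > fit2.py <<'E'
from h import *
s=robot.get_state()
D=[([1.19499,.27652,1.50595,0,1.36072,-.12099],[.14477,.556,.22372]),([.55,.14,1.72,0,1.28,-.53],[.3691,.3076,.2116]),([.19,.26,1.73,0,1.16,-.89],[.4993,.1647,.1486]),([.19,.36,1.86,0,.92,-.89],[.4994,.1655,.0522]),([-.19,.35,1.87,0,.93,-1.76],[.5203,-.0296,.055]),([-.16,.36,1.34,0,1.44,-1.73],[.634,-.0295,.2417]),([-.36,.4,1.34,.45,1.58,-1.96],[.6331,.0076,.2575]),(s['qpos'],s['eef_pos'])]
r=least_squares(lambda k:np.concatenate([fk(q,k)[0]-p for q,p in D]+[[.02*k[2],.02*(k[0])]]),[0,.4,0,.4,.3,.25,.07]); k=r.x
print(np.round(k,3),np.abs(r.fun).max(),np.round(s['qpos'],2))
np.save('k.npy',k)
q=s['qpos']
M=[.485,-.2365];e=8
for hp,hi_,hf,P in((0,5,-40,[.52,-.03]),(-90,-85,-130,[.52,-.03]),(90,95,50,[.52,.05]),(180,185,140,[.52,-.03]),(62,95,50,[.5,.164])):
  for ro in(0,180):
    for n,t in dict(pick=([*P,.037],hp,-e,ro),ins=([*M,.17],hi_,e,180-ro),fin=([*M,.135],hf,e,180-ro)).items():
      x,c=ik(*tgt(*t),k,q); print(hp,ro,n,np.round(x,2),round(c,3))
E
python3 fit2.py
```

```text
clock: 5.57
eef_pos: [0.6321, 0.0731, 0.2868]
eef_rot: [-3.095, -1.323, 1.526]
ft_force: [-0.1, -0.3, -1.6]
gripper_width: 0.999
[ 0.002  0.623 -0.053  0.419  0.136  0.371  0.069] 0.002622242387394391 [-0.53  0.62  1.5   1.06  1.86 -2.25]
0 0 pick [-0.92  1.63  2.7   1.68  1.99  0.4 ] 0.358
0 0 ins [-1.39  1.02  2.62  1.58  1.74 -2.08] 0.0
0 0 fin [-0.15  1.36  2.7   4.25  2.4  -0.73] 0.163
0 180 pick [-0.93  1.6   2.7   1.69  1.96 -2.7 ] 0.358
0 180 ins [-1.39  1.02  2.62  1.58  1.74  1.06] 0.0
0 180 fin [-0.15  1.36  2.7   4.25  2.4   2.41] 0.163
-90 0 pick [ 0.46  0.95  1.81 -1.09  1.61  1.23] 0.0
-90 0 ins [ 0.01  0.85  2.48  4.32  1.72 -1.44] 0.368
-90 0 fin [-0.03  1.02  1.54 -1.06  2.04 -2.08] 0.0
-90 180 pick [ 0.46  0.95  1.81 -1.09  1.61 -1.91] 0.0
-90 180 ins [0.01 0.85 2.48 4.32 1.72 1.71] 0.368
-90 180 fin [-0.03  1.02  1.54 -1.06  2.04  1.06] 0.0
90 0 pick [-0.66  0.95  1.84  0.9   1.65  1.85] 0.0
90 0 ins [-0.95  1.03  1.34  0.78  2.34 -1.05] 0.0
90 0 fin [-1.24  0.94  1.92  1.08  1.85 -1.33] 0.0
90 180 pick [-0.66  0.95  1.84  0.9   1.65 -1.29] 0.0
90 180 ins [-0.95  1.03  1.34  0.78  2.34  2.09] 0.0
90 180 fin [-1.24  0.94  1.92  1.08  1.85  1.82] 0.0
180 0 pick [-0.11  1.17  1.02 -0.16  2.37  1.44] 0.0
180 0 ins [-0.32  1.12  1.07 -0.75  2.53 -2.16] 0.0
180 0 fin [-0.63  1.2   0.98  0.15  2.68 -1.44] 0.0
180 180 pick [-0.11  1.17  1.02 -0.16  2.37 -1.7 ] 0.0
180 180 ins [-0.32  1.12  1.07 -0.75  2.53  0.98] 0.0
180 180 fin [-0.63  1.2   0.98  0.15  2.68  1.7 ] 0.0
62 0 pick [-0.65  0.99  2.43  1.46  1.39  1.29] 0.0
62 0 ins [-0.95  1.03  1.34  0.78  2.34 -1.05] 0.0
62 0 fin [-1.24  0.94  1.92  1.08  1.85 -1.33] 0.0
62 180 pick [-0.65  0.99  2.43  1.46  1.39 -1.85] 0.0
62 180 ins [-0.95  1.03  1.34  0.78  2.34  2.09] 0.0
62 180 fin [-1.24  0.94  1.92  1.08  1.85  1.82] 0.0
```

With a good fit, the workable chain is to pick at heading about 45°, insert at 95° and finish at 50°. The lid has to move first to about (.53,.06) with its lug line at -45°, clear of both the mill and the purple lid. I'll check that chain.

```bash
python3 - <<'E'
from h import *
k=np.load('k.npy'); q=robot.get_state()['qpos']; M=[.485,-.2365]
for e in (6,8,10):
  for n,t in dict(pre=([.53,.06,.17],45,-e,0),pick=([.53,.06,.037],45,-e,0),lift=([.53,.06,.27],45,-e,0),ins=([*M,.25],95,e,180),ins2=([*M,.135],95,e,180),fin=([*M,.135],50,e,180)).items():
    x,c=ik(*tgt(*t),k,q); q=x
    print(e,n,np.round(x,2),round(c,3))
delta(*tgt([.52,-.03,.16],0,-90,0))
E
```

```text
6 pre [-0.85  0.66  2.49  1.51  1.47  1.56] 0.0
6 pick [-0.85  1.07  2.49  1.56  1.45  1.15] 0.0
6 lift [-0.85  0.36  2.4   1.47  1.5   1.95] 0.0
6 ins [-0.95  0.92  1.33  0.84  2.4  -0.94] 0.0
6 ins2 [-0.95  1.06  1.33  0.74  2.29 -1.09] 0.0
6 fin [-1.25  0.92  1.92  1.07  1.83 -1.31] 0.0
8 pre [-0.84  0.62  2.48  1.51  1.43  1.61] 0.0
8 pick [-0.84  1.03  2.5   1.57  1.42  1.18] 0.0
8 lift [-0.84  0.33  2.39  1.46  1.47  2.  ] 0.0
8 ins [-0.95  0.93  1.33  0.86  2.41 -0.94] 0.0
8 ins2 [-0.95  1.08  1.33  0.75  2.31 -1.09] 0.0
8 fin [-1.24  0.94  1.92  1.08  1.85 -1.33] 0.0
10 pre [-0.84  0.58  2.47  1.5   1.4   1.66] 0.0
10 pick [-0.84  0.99  2.5   1.58  1.39  1.21] 0.0
10 lift [-0.84  0.3   2.37  1.44  1.44  2.05] 0.0
10 ins [-0.95  0.95  1.34  0.87  2.42 -0.94] 0.0
10 ins2 [-0.95  1.09  1.34  0.76  2.33 -1.09] 0.0
10 fin [-1.24  0.97  1.92  1.08  1.87 -1.34] 0.0
d mm [-149.4 -110.7  -68.5] w [-0.01  -1.323 -0.007]
t 5.5667 pos [0.6321 0.0731 0.2868] rot [-3.095 -1.323  1.526] q [-0.53  0.62  1.5   1.06  1.86 -2.25] g 0.999 F [-0.1 -0.3 -1.6]
```

```bash
python3 -m inch '[{"dx":-9,"dy":0,"dz":0,"wx":0,"wy":-0.12,"wz":0,"grip":100},{"dx":-20,"dy":0,"dz":0,"wx":0,"wy":-0.24,"wz":0,"grip":100},{"dx":-30,"dy":0,"dz":0,"wx":0,"wy":-0.36,"wz":0,"grip":100},{"dx":-40,"dy":0,"dz":0,"wx":0,"wy":-0.48,"wz":0,"grip":100},{"dx":-50,"dy":0,"dz":0,"wx":0,"wy":-0.6,"wz":0,"grip":100},{"dx":-60,"dy":0,"dz":0,"wx":0,"wy":-0.72,"wz":0,"grip":100},{"dx":-60,"dy":0,"dz":0,"wx":0,"wy":-0.84,"wz":0,"grip":100},{"dx":-60,"dy":0,"dz":0,"wx":0,"wy":-0.96,"wz":0,"grip":100}]'; python3 -c "
from h import *
delta(*tgt([.52,-.03,.16],0,-90,0))"
```

```text
clock: 6.23
eef_pos: [0.6342, 0.0565, 0.2362]
eef_rot: [3.135, -0.349, 1.572]
ft_force: [0.5, 0.3, 0.3]
gripper_width: 1.001
d mm [-107.2 -114.6   41.3] w [ 0.006 -0.349 -0.   ]
t 6.2333 pos [0.6342 0.0565 0.2362] rot [ 3.135 -0.349  1.572] q [-0.22  0.37  1.39  0.34  1.46 -1.84] g 1.001 F [0.5 0.3 0.3]
```

```bash
python3 -m inch '[{"dx":-30,"dy":-30,"dz":12,"wx":0,"wy":-0.12,"wz":0,"grip":100},{"dx":-60,"dy":-60,"dz":24,"wx":0,"wy":-0.24,"wz":0,"grip":100},{"dx":-90,"dy":-90,"dz":36,"wx":0.006,"wy":-0.349,"wz":0,"grip":100},{"dx":-107,"dy":-115,"dz":41,"wx":0.006,"wy":-0.349,"wz":0,"grip":100},{"dx":-107,"dy":-115,"dz":41,"wx":0.006,"wy":-0.349,"wz":0,"grip":100},{"dx":-107,"dy":-115,"dz":41,"wx":0.006,"wy":-0.349,"wz":0,"grip":100},{"dx":-107,"dy":-115,"dz":41,"wx":0.006,"wy":-0.349,"wz":0,"grip":100},{"dx":-107,"dy":-115,"dz":41,"wx":0.006,"wy":-0.349,"wz":0,"grip":100}]'; python3 -c "
from h import *
delta(*tgt([.52,-.03,.037],0,-90,0))"
```

```text
clock: 6.9
eef_pos: [0.5209, -0.0284, 0.1595]
eef_rot: [-3.141, -0.009, 1.572]
ft_force: [0.3, 0.0, 0.2]
gripper_width: 0.999
d mm [ -2.8  -0.9 122.5] w [-0.    -0.009  0.001]
t 6.9 pos [ 0.5209 -0.0284  0.1595] rot [-3.141 -0.009  1.572] q [-0.19  0.24  1.72  0.01  1.18 -1.77] g 0.999 F [0.3 0.  0.2]
```

```bash
python3 -m inch '[{"dx":-2,"dy":-1,"dz":40,"wx":0,"wy":-0.009,"wz":0,"grip":100},{"dx":-2,"dy":-1,"dz":80,"wx":0,"wy":-0.009,"wz":0,"grip":100},{"dx":-2,"dy":-1,"dz":108,"wx":0,"wy":-0.009,"wz":0,"grip":100},{"dx":-2,"dy":-1,"dz":122,"wx":0,"wy":-0.009,"wz":0,"grip":100},{"dx":-2,"dy":-1,"dz":122,"wx":0,"wy":-0.009,"wz":0,"grip":60},{"dx":-2,"dy":-1,"dz":122,"wx":0,"wy":-0.009,"wz":0,"grip":50},{"dx":-2,"dy":-1,"dz":122,"wx":0,"wy":-0.009,"wz":0,"grip":50},{"dx":-2,"dy":-1,"dz":122,"wx":0,"wy":-0.009,"wz":0,"grip":50}]' 15;  python3 -m inch '[{"dx":0,"dy":0,"dz":0,"wx":0,"wy":0,"wz":0,"grip":50},{"dx":0,"dy":0,"dz":0,"wx":0,"wy":0,"wz":0,"grip":50},{"dx":0,"dy":0,"dz":0,"wx":0,"wy":0,"wz":0,"grip":50},{"dx":0,"dy":0,"dz":-8,"wx":0,"wy":0,"wz":0,"grip":50},{"dx":0,"dy":0,"dz":-15,"wx":0,"wy":0,"wz":0,"grip":50}]'; python3 -c "
from h import *
delta(*tgt([.53,.06,.052],-45,-90,0))"
```

```text
clock: 7.57
eef_pos: [0.5187, -0.0291, 0.0372]
eef_rot: [-3.14, -0.001, 1.572]
ft_force: [-0.3, -0.6, -0.1]
gripper_width: 0.757
clock: 7.98
eef_pos: [0.516, -0.0286, 0.0509]
eef_rot: [-3.135, -0.002, 1.572]
ft_force: [0.6, -1.1, -1.2]
gripper_width: 0.656
d mm [88.6 14.1 -1. ] w [-0.008  0.001  0.787]
t 7.9833 pos [ 0.516  -0.0286  0.0509] rot [-3.135e+00 -2.000e-03  1.572e+00] q [-0.19  0.35  1.87  0.    0.92 -1.76] g 0.656 F [ 0.6 -1.1 -1.2]
```

```bash
python3 -m inch '[{"dx":25,"dy":4,"dz":-2,"wx":0,"wy":0,"wz":0.12,"grip":50},{"dx":50,"dy":8,"dz":-2,"wx":0,"wy":0,"wz":0.24,"grip":50},{"dx":75,"dy":12,"dz":-2,"wx":0,"wy":0,"wz":0.36,"grip":50},{"dx":89,"dy":14,"dz":-2,"wx":0,"wy":0,"wz":0.48,"grip":50},{"dx":89,"dy":14,"dz":-2,"wx":0,"wy":0,"wz":0.6,"grip":50},{"dx":89,"dy":14,"dz":-2,"wx":0,"wy":0,"wz":0.72,"grip":50},{"dx":89,"dy":14,"dz":-2,"wx":0,"wy":0,"wz":0.787,"grip":50},{"dx":89,"dy":14,"dz":-2,"wx":0,"wy":0,"wz":0.787,"grip":50}]'; python3 -m inch '[{"dx":0,"dy":0,"dz":0,"wx":0,"wy":0,"wz":0,"grip":50},{"dx":0,"dy":0,"dz":9,"wx":0,"wy":0,"wz":0,"grip":50},{"dx":0,"dy":0,"dz":16,"wx":0,"wy":0,"wz":0,"grip":50},{"dx":0,"dy":0,"dz":16,"wx":0,"wy":0,"wz":0,"grip":50},{"dx":0,"dy":0,"dz":16,"wx":0,"wy":0,"wz":0,"grip":50}]'; python3 -c "
from h import *
delta(*tgt([.53,.06,.037],-45,-90,0))"
```

```text
clock: 8.65
eef_pos: [0.5303, 0.0605, 0.053]
eef_rot: [-3.136, 0.003, 0.785]
ft_force: [0.1, 0.6, -0.3]
gripper_width: 0.657
clock: 9.07
eef_pos: [0.5298, 0.0602, 0.0358]
eef_rot: [-3.135, 0.004, 0.785]
ft_force: [0.8, -0.4, -1.8]
gripper_width: 0.659
d mm [-0.   0.3 -1.2] w [-0.007  0.004 -0.   ]
t 9.0667 pos [0.5298 0.0602 0.0358] rot [-3.135  0.004  0.785] q [-0.02  0.39  1.86  0.    0.9  -0.81] g 0.659 F [ 0.8 -0.4 -1.8]
```

```bash
python3 -m inch '[{"dx":0,"dy":0,"dz":0,"wx":0,"wy":0,"wz":0,"grip":70},{"dx":0,"dy":0,"dz":0,"wx":0,"wy":0,"wz":0,"grip":85},{"dx":0,"dy":0,"dz":0,"wx":0,"wy":0,"wz":0,"grip":100},{"dx":0,"dy":0,"dz":0,"wx":0,"wy":0,"wz":0,"grip":100},{"dx":0,"dy":0,"dz":0,"wx":0,"wy":0,"wz":0,"grip":100},{"dx":0,"dy":0,"dz":-40,"wx":0,"wy":0,"wz":0,"grip":100},{"dx":0,"dy":0,"dz":-80,"wx":0,"wy":0,"wz":0,"grip":100},{"dx":0,"dy":0,"dz":-120,"wx":0,"wy":0,"wz":0,"grip":100}]'; python3 -m inch '[{"dx":0,"dy":0,"dz":-30,"wx":0,"wy":0.12,"wz":0,"grip":100},{"dx":0,"dy":0,"dz":-60,"wx":0,"wy":0.24,"wz":0,"grip":100},{"dx":0,"dy":0,"dz":-90,"wx":0,"wy":0.36,"wz":0,"grip":100},{"dx":0,"dy":0,"dz":-110,"wx":0,"wy":0.48,"wz":0,"grip":100},{"dx":0,"dy":0,"dz":-110,"wx":0,"wy":0.6,"wz":0,"grip":100},{"dx":0,"dy":0,"dz":-110,"wx":0,"wy":0.72,"wz":0,"grip":100},{"dx":0,"dy":0,"dz":-110,"wx":0,"wy":0.84,"wz":0,"grip":100},{"dx":0,"dy":0,"dz":-110,"wx":0,"wy":0.96,"wz":0,"grip":100}]'; python3 - <<'E'
from h import *
delta(*tgt([.53,.06,.26],45,-10,90))
delta(*tgt([.53,.06,.26],45,-10,0))
a=grab('top','t2.png')
i=cv2.imread('pics/t2.png');u,v=proj(a,[.53,.06,.06]).astype(int);print(u,v)
cv2.imwrite('pics/t2c.png',cv2.resize(i[v-30:v+30,u-40:u+40],(800,600),interpolation=cv2.INTER_CUBIC))
E
```

```text
clock: 9.73
eef_pos: [0.5304, 0.0601, 0.1576]
eef_rot: [-3.135, 0.004, 0.785]
ft_force: [0.6, 0.3, 0.1]
gripper_width: 1.002
clock: 10.4
eef_pos: [0.5316, 0.0595, 0.268]
eef_rot: [-3.14, -0.95, 0.783]
ft_force: [0.1, 0.8, -0.2]
gripper_width: 0.999
d mm [-7.  -1.5  4. ] w [ 0.001  0.446 -0.001]
t 10.4 pos [0.5316 0.0595 0.268 ] rot [-3.14  -0.95   0.783] q [-0.65  0.04  2.11  1.09  1.15 -2.  ] g 0.999 F [ 0.1  0.8 -0.2]
d mm [-7.  -1.5  4. ] w [-0.349  0.35  -1.543]
t 10.4 pos [0.5316 0.0595 0.268 ] rot [-3.14  -0.95   0.783] q [-0.65  0.04  2.11  1.09  1.15 -2.  ] g 0.999 F [ 0.1  0.8 -0.2]
234 202
```

View pics/t2c.png

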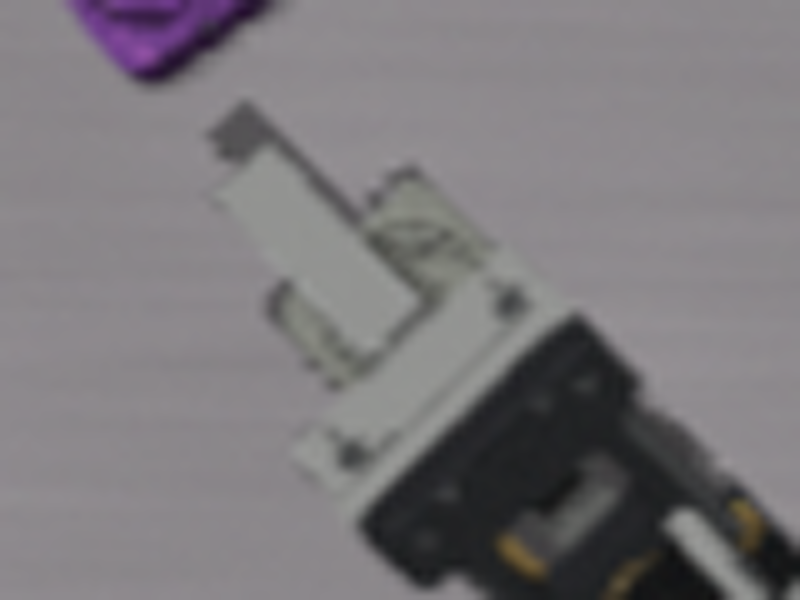

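The gripper covers part of the lid, but its far edge shows between crop corners (270,295) and (405,170). I'll finish tipping and rolling to the jaws-horizontal pose.

```bash
python3 -m inch '[{"dx":-7,"dy":-1,"dz":4,"wx":0,"wy":0.12,"wz":0,"grip":100},{"dx":-7,"dy":-1,"dz":4,"wx":0,"wy":0.24,"wz":0,"grip":100},{"dx":-7,"dy":-1,"dz":4,"wx":0,"wy":0.36,"wz":0,"grip":100},{"dx":-7,"dy":-1,"dz":4,"wx":0,"wy":0.446,"wz":0,"grip":100},{"dx":-7,"dy":-1,"dz":4,"wx":0,"wy":0.446,"wz":0,"grip":100}]'; python3 -m inch '[{"dx":0,"dy":0,"dz":0,"wx":0,"wy":0,"wz":-0.12,"grip":100},{"dx":0,"dy":0,"dz":0,"wx":0,"wy":0,"wz":-0.24,"grip":100},{"dx":0,"dy":0,"dz":0,"wx":0,"wy":0,"wz":-0.36,"grip":100},{"dx":0,"dy":0,"dz":0,"wx":0,"wy":0,"wz":-0.48,"grip":100},{"dx":0,"dy":0,"dz":0,"wx":0,"wy":0,"wz":-0.6,"grip":100},{"dx":0,"dy":0,"dz":0,"wx":0,"wy":0,"wz":-0.72,"grip":100},{"dx":0,"dy":0,"dz":0,"wx":0,"wy":0,"wz":-0.84,"grip":100},{"dx":0,"dy":0,"dz":0,"wx":0,"wy":0,"wz":-0.96,"grip":100}]'; python3 - <<'E'
from h import *
delta(*tgt([.53,.06,.26],45,-10,0))
d=dict(np.load('pics/t2.npz'))
f=lambda x,y:ray(d,194+x/10-.45,172+y/10-.45,.06)
a,b=f(270,295),f(405,170); m=(a+b)/2; h=np.array([.7071,.7071,0])
print(a,b,np.linalg.norm(a-b),np.degrees(np.arctan2(*(a-b)[1::-1])),m-.0284*h)
E
```

```text
clock: 10.87
eef_pos: [0.5304, 0.059, 0.2535]
eef_rot: [-3.007, -1.388, 0.653]
ft_force: [-0.3, 0.0, -0.7]
gripper_width: 1.001
clock: 11.53
eef_pos: [0.5504, 0.0751, 0.37]
eef_rot: [2.13, -0.855, 1.923]
ft_force: [0.8, 0.7, -0.6]
gripper_width: 0.998
d mm [-87.7 -69.5  14.8] w [-0.171  0.078 -0.931]
t 11.5333 pos [0.5504 0.0751 0.37  ] rot [ 2.13  -0.855  1.923] q [-0.71  0.02  2.09  1.29  1.34 -2.7 ] g 0.998 F [ 0.8  0.7 -0.6]
[0.53459659 0.10052917 0.06      ] [0.57259981 0.06089277 0.06      ] 0.05491164696866782 133.79494063387818 [0.53351656 0.06062933 0.06      ]
```

Joint 6 reached its limit, so I'll use the equivalent grasp rolled the other way (roll 180, placing at roll 0). The lid measures at (.5335,.0606).

```bash
python3 - <<'E'
from h import *
k=np.load('k.npy'); q=robot.get_state()['qpos']
t=tgt([.5335,.0606,.24],45,-10,180)
delta(*t); print(np.round(ik(*t,k,q)[0],2))
delta(*tgt([.5335,.0606,.26],45,-10,90))
E
```

```text
d mm [-103.2  -78.4   24.5] w [0.092 0.204 2.201]
t 11.5333 pos [0.5504 0.0751 0.37  ] rot [ 2.13  -0.855  1.923] q [-0.71  0.02  2.09  1.29  1.34 -2.7 ] g 0.998 F [ 0.8  0.7 -0.6]
[-0.83  0.38  2.4   1.47  1.42 -1.2 ]
d mm [-88.1 -67.3  17.5] w [-0.065  0.173  0.636]
t 11.5333 pos [0.5504 0.0751 0.37  ] rot [ 2.13  -0.855  1.923] q [-0.71  0.02  2.09  1.29  1.34 -2.7 ] g 0.998 F [ 0.8  0.7 -0.6]
```

```bash
python3 -m inch '[{"dx":-20,"dy":-16,"dz":5,"wx":0.005,"wy":0.011,"wz":0.12,"grip":100},{"dx":-40,"dy":-32,"dz":10,"wx":0.01,"wy":0.022,"wz":0.24,"grip":100},{"dx":-60,"dy":-45,"dz":14,"wx":0.015,"wy":0.034,"wz":0.36,"grip":100},{"dx":-80,"dy":-60,"dz":19,"wx":0.02,"wy":0.045,"wz":0.48,"grip":100},{"dx":-100,"dy":-76,"dz":24,"wx":0.025,"wy":0.056,"wz":0.6,"grip":100},{"dx":-103,"dy":-78,"dz":24,"wx":0.03,"wy":0.067,"wz":0.72,"grip":100},{"dx":-103,"dy":-78,"dz":24,"wx":0.035,"wy":0.078,"wz":0.84,"grip":100},{"dx":-103,"dy":-78,"dz":24,"wx":0.04,"wy":0.09,"wz":0.96,"grip":100}]';python3 - <<'E'
from h import *
delta(*tgt([.5335,.0606,.24],45,-10,180))
E
```

```text
clock: 12.2
eef_pos: [0.5335, 0.0608, 0.2382]
eef_rot: [-2.253, -1.126, -0.089]
ft_force: [0.0, -0.0, 0.1]
gripper_width: 1.002
d mm [ 1.7 -0.4 -0.6] w [0.049 0.116 1.23 ]
t 12.2 pos [0.5335 0.0608 0.2382] rot [-2.253 -1.126 -0.089] q [-0.8   0.32  2.3   1.36  1.37 -2.26] g 1.002 F [ 0.  -0.   0.1]
```

```bash
python3 -m inch '[{"dx":2,"dy":0,"dz":0,"wx":0.005,"wy":0.012,"wz":0.12,"grip":100},{"dx":2,"dy":0,"dz":0,"wx":0.01,"wy":0.023,"wz":0.24,"grip":100},{"dx":2,"dy":0,"dz":0,"wx":0.015,"wy":0.035,"wz":0.36,"grip":100},{"dx":2,"dy":0,"dz":0,"wx":0.02,"wy":0.046,"wz":0.48,"grip":100},{"dx":2,"dy":0,"dz":0,"wx":0.025,"wy":0.058,"wz":0.6,"grip":100},{"dx":2,"dy":0,"dz":0,"wx":0.03,"wy":0.069,"wz":0.72,"grip":100},{"dx":2,"dy":0,"dz":0,"wx":0.034,"wy":0.08,"wz":0.84,"grip":100},{"dx":2,"dy":0,"dz":0,"wx":0.04,"wy":0.09,"wz":0.96,"grip":100}]';python3 -m inch '[{"dx":0,"dy":0,"dz":0,"wx":0.004,"wy":0.012,"wz":0.12,"grip":100},{"dx":0,"dy":0,"dz":0,"wx":0.009,"wy":0.023,"wz":0.24,"grip":100},{"dx":0,"dy":0,"dz":0,"wx":0.009,"wy":0.026,"wz":0.27,"grip":100},{"dx":0,"dy":0,"dz":0,"wx":0.009,"wy":0.026,"wz":0.27,"grip":100}]';python3 - <<'E'
from h import *
delta(*tgt([.5335,.0606,.037],45,-10,180))
E
```

```text
clock: 12.87
eef_pos: [0.5342, 0.0611, 0.2403]
eef_rot: [-1.765, -0.262, -0.708]
ft_force: [-0.5, -1.0, 0.2]
gripper_width: 0.998
clock: 13.2
eef_pos: [0.5341, 0.0613, 0.2403]
eef_rot: [-1.745, -0.006, -0.782]
ft_force: [0.1, 0.4, 0.7]
gripper_width: 1.0
d mm [ -1.1 200.4  34.4] w [0.    0.002 0.006]
t 13.2 pos [0.5341 0.0613 0.2403] rot [-1.745 -0.006 -0.782] q [-0.83  0.39  2.39  1.47  1.42 -1.21] g 1.0 F [0.1 0.4 0.7]
```

```bash
python3 -m inch '[{"dx":-1,"dy":38,"dz":6.5,"wx":0,"wy":0.002,"wz":0.006,"grip":100},{"dx":-1,"dy":76,"dz":13,"wx":0,"wy":0.002,"wz":0.006,"grip":100},{"dx":-1,"dy":114,"dz":19.5,"wx":0,"wy":0.002,"wz":0.006,"grip":100},{"dx":-1,"dy":150,"dz":26,"wx":0,"wy":0.002,"wz":0.006,"grip":100},{"dx":-1,"dy":175,"dz":30,"wx":0,"wy":0.002,"wz":0.006,"grip":100},{"dx":-1,"dy":175,"dz":30,"wx":0,"wy":0.002,"wz":0.006,"grip":100}]';python3 - <<'E'
from h import *
delta(*tgt([.5335,.0606,.037],45,-10,180))
d=grab('scene','s3.png'); u,v=proj(d,[.5,.03,.06]).astype(int); i=cv2.imread('pics/s3.png')
cv2.imwrite('pics/s3c.png',cv2.resize(i[v-60:v+60,u-80:u+80],(800,600),interpolation=cv2.INTER_CUBIC))
E
```

```text
clock: 13.7
eef_pos: [0.5344, 0.0598, 0.0561]
eef_rot: [-1.746, 0.008, -0.787]
ft_force: [0.0, -0.5, -0.4]
gripper_width: 1.0
d mm [-1.1 18.9  3.3] w [ 0.001  0.    -0.008]
t 13.7 pos [0.5344 0.0598 0.0561] rot [-1.746  0.008 -0.787] q [-0.83  0.94  2.48  1.58  1.39 -1.85] g 1.0 F [ 0.  -0.5 -0.4]
```

View pics/s3c.png

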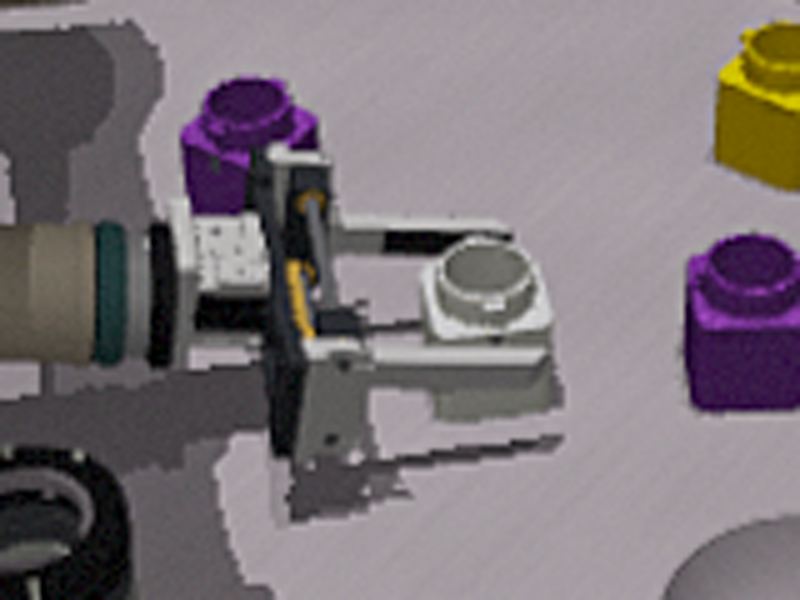

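The jaws straddle the lid cleanly, and the lug faces the near finger as planned. Lower the last 19 mm and grip.

```bash
python3 -m inch '[{"dx":-1,"dy":10,"dz":2,"wx":0,"wy":0,"wz":-0.008,"grip":100},{"dx":-1,"dy":19,"dz":3,"wx":0,"wy":0,"wz":-0.008,"grip":100},{"dx":-1,"dy":19,"dz":3,"wx":0,"wy":0,"wz":-0.008,"grip":100},{"dx":-1,"dy":19,"dz":3,"wx":0,"wy":0,"wz":-0.008,"grip":60},{"dx":-1,"dy":19,"dz":3,"wx":0,"wy":0,"wz":-0.008,"grip":50},{"dx":-1,"dy":19,"dz":3,"wx":0,"wy":0,"wz":-0.008,"grip":50},{"dx":-1,"dy":19,"dz":3,"wx":0,"wy":0,"wz":-0.008,"grip":50},{"dx":-1,"dy":19,"dz":3,"wx":0,"wy":0,"wz":-0.008,"grip":50}]' 30;  python3 -m inch '[{"dx":0,"dy":0,"dz":0,"wx":0,"wy":0,"wz":0,"grip":50},{"dx":0,"dy":0,"dz":0,"wx":0,"wy":0,"wz":0,"grip":50},{"dx":0,"dy":0,"dz":0,"wx":0,"wy":0,"wz":0,"grip":50}]'; python3 -c "
from h import *
delta(*tgt([.52,.03,.28],55,0,180))"
```

```text
clock: 14.42
eef_pos: [0.5327, 0.0609, 0.0436]
eef_rot: [-1.742, -0.007, -0.788]
ft_force: [0.2, -0.3, 0.4]
gripper_width: 0.682
clock: 14.67
eef_pos: [0.5328, 0.0609, 0.0435]
eef_rot: [-1.741, -0.005, -0.788]
ft_force: [-0.6, -1.7, 4.1]
gripper_width: 0.658
d mm [  14.1 -227.8  -70.3] w [ 0.17  -0.178 -0.01 ]
t 14.6667 pos [0.5328 0.0609 0.0435] rot [-1.741 -0.005 -0.788] q [-0.83  0.99  2.49  1.59  1.4  -1.92] g 0.658 F [-0.6 -1.7  4.1]
```

```bash
python3 -m inch '[{"dx":0,"dy":-20,"dz":-3,"wx":0,"wy":0,"wz":0,"grip":50},{"dx":0,"dy":-50,"dz":-9,"wx":0,"wy":0,"wz":0,"grip":50},{"dx":0,"dy":-90,"dz":-16,"wx":0,"wy":0,"wz":0,"grip":50},{"dx":0,"dy":-130,"dz":-23,"wx":0,"wy":0,"wz":0,"grip":50},{"dx":0,"dy":-170,"dz":-30,"wx":0,"wy":0,"wz":0,"grip":50},{"dx":0,"dy":-210,"dz":-37,"wx":0,"wy":0,"wz":0,"grip":50},{"dx":0,"dy":-230,"dz":-40,"wx":0,"wy":0,"wz":0,"grip":50},{"dx":0,"dy":-230,"dz":-40,"wx":0,"wy":0,"wz":0,"grip":50}]'; python3 -c "
from h import *
k=np.load('k.npy'); q=robot.get_state()['qpos']
t=tgt([.53,.03,.28],55,0,180)
delta(*t); print(np.round(ik(*t,k,q)[0],2))
t=tgt([.53,.03,.28],55,0,0)
print(np.round(ik(*t,k,q)[0],2))
"
```

```text
clock: 15.33
eef_pos: [0.5313, 0.0623, 0.2798]
eef_rot: [-1.742, -0.015, -0.787]
ft_force: [0.8, -0.4, -2.0]
gripper_width: 0.655
d mm [ 22.    4.1 -23.4] w [ 0.172 -0.177 -0.   ]
t 15.3333 pos [0.5313 0.0623 0.2798] rot [-1.742 -0.015 -0.787] q [-0.83  0.29  2.35  1.45  1.44 -1.08] g 0.655 F [ 0.8 -0.4 -2. ]
[-0.88  0.49  2.24  1.33  1.68 -1.17]
[-0.88  0.49  2.24  1.33  1.68  1.97]
```

Lifted. I'll take the tool level at heading 55°, then start the roll.

```bash
python3 -m inch '[{"dx":11,"dy":2,"dz":-12,"wx":0.086,"wy":-0.088,"wz":0,"grip":50},{"dx":22,"dy":4,"dz":-23,"wx":0.172,"wy":-0.177,"wz":0,"grip":50},{"dx":22,"dy":4,"dz":-23,"wx":0.172,"wy":-0.177,"wz":0,"grip":50},{"dx":22,"dy":4,"dz":-23,"wx":0.172,"wy":-0.177,"wz":0,"grip":50}]'; python3 -m inch '[{"dx":0,"dy":0,"dz":0,"wx":0,"wy":0,"wz":0.12,"grip":50},{"dx":0,"dy":0,"dz":0,"wx":0,"wy":0,"wz":0.24,"grip":50},{"dx":0,"dy":0,"dz":0,"wx":0,"wy":0,"wz":0.36,"grip":50},{"dx":0,"dy":0,"dz":0,"wx":0,"wy":0,"wz":0.48,"grip":50},{"dx":0,"dy":0,"dz":0,"wx":0,"wy":0,"wz":0.6,"grip":50},{"dx":0,"dy":0,"dz":0,"wx":0,"wy":0,"wz":0.72,"grip":50},{"dx":0,"dy":0,"dz":0,"wx":0,"wy":0,"wz":0.84,"grip":50},{"dx":0,"dy":0,"dz":0,"wx":0,"wy":0,"wz":0.96,"grip":50}]';python3 -m inch '[{"dx":0,"dy":0,"dz":0,"wx":0,"wy":0,"wz":0.12,"grip":50},{"dx":0,"dy":0,"dz":0,"wx":0,"wy":0,"wz":0.24,"grip":50},{"dx":0,"dy":0,"dz":0,"wx":0,"wy":0,"wz":0.36,"grip":50},{"dx":0,"dy":0,"dz":0,"wx":0,"wy":0,"wz":0.48,"grip":50},{"dx":0,"dy":0,"dz":0,"wx":0,"wy":0,"wz":0.6,"grip":50},{"dx":0,"dy":0,"dz":0,"wx":0,"wy":0,"wz":0.72,"grip":50},{"dx":0,"dy":0,"dz":0,"wx":0,"wy":0,"wz":0.84,"grip":50},{"dx":0,"dy":0,"dz":0,"wx":0,"wy":0,"wz":0.96,"grip":50}]';python3 -c "
from h import *
delta(*tgt([.53,.03,.28],55,0,0))"
```

```text
clock: 15.67
eef_pos: [0.5323, 0.0272, 0.2718]
eef_rot: [-1.57, 0.018, -0.614]
ft_force: [-1.0, -0.3, -1.0]
gripper_width: 0.657
clock: 16.33
eef_pos: [0.5296, 0.0313, 0.2762]
eef_rot: [-1.571, 0.977, -0.612]
ft_force: [-0.1, 0.3, -1.2]
gripper_width: 0.658
clock: 17.0
eef_pos: [0.5296, 0.0313, 0.2762]
eef_rot: [1.572, 1.205, 2.531]
ft_force: [0.3, 0.5, -0.5]
gripper_width: 0.659
d mm [-3.9  0.3 -0.8] w [-1.000e-03  0.000e+00  1.205e+00]
t 17.0 pos [0.5296 0.0313 0.2762] rot [1.572 1.205 2.531] q [-0.88  0.5   2.24  1.32  1.67  0.75] g 0.659 F [ 0.3  0.5 -0.5]
```

```bash
python3 -m inch '[{"dx":0,"dy":0,"dz":0,"wx":0,"wy":0,"wz":0.12,"grip":50},{"dx":0,"dy":0,"dz":0,"wx":0,"wy":0,"wz":0.24,"grip":50},{"dx":0,"dy":0,"dz":0,"wx":0,"wy":0,"wz":0.36,"grip":50},{"dx":0,"dy":0,"dz":0,"wx":0,"wy":0,"wz":0.48,"grip":50},{"dx":0,"dy":0,"dz":0,"wx":0,"wy":0,"wz":0.6,"grip":50},{"dx":0,"dy":0,"dz":0,"wx":0,"wy":0,"wz":0.72,"grip":50},{"dx":0,"dy":0,"dz":0,"wx":0,"wy":0,"wz":0.84,"grip":50},{"dx":0,"dy":0,"dz":0,"wx":0,"wy":0,"wz":0.96,"grip":50}]';python3 -m inch '[{"dx":0,"dy":0,"dz":0,"wx":0,"wy":0,"wz":0.12,"grip":50},{"dx":0,"dy":0,"dz":0,"wx":0,"wy":0,"wz":0.245,"grip":50},{"dx":0,"dy":0,"dz":0,"wx":0,"wy":0,"wz":0.245,"grip":50}]';python3 -c "
from h import *
k=np.load('k.npy'); q=robot.get_state()['qpos']
for t in (tgt([.485,-.1,.27],95,9.75,0),tgt([.485,-.2365,.23],95.4,9.75,0)):
  delta(*t); print(np.round(ik(*t,k,q)[0],2))"
```

```text
clock: 17.67
eef_pos: [0.5296, 0.0313, 0.2762]
eef_rot: [1.571, 0.245, 2.53]
ft_force: [0.3, 0.6, -1.5]
gripper_width: 0.661
clock: 17.92
eef_pos: [0.5296, 0.0312, 0.2763]
eef_rot: [1.571, 0.004, 2.53]
ft_force: [0.2, 0.1, -1.0]
gripper_width: 0.659
d mm [ -38.8   -6.4 -133.1] w [-0.165  0.697  0.063]
t 17.9167 pos [0.5296 0.0312 0.2763] rot [1.571 0.004 2.53 ] q [-0.88  0.5   2.24  1.32  1.67  1.95] g 0.659 F [ 0.2  0.1 -1. ]
[-0.83  0.82  1.61  0.89  2.26  2.11]
d mm [-117.   -46.7 -244.8] w [-0.164  0.704  0.064]
t 17.9167 pos [0.5296 0.0312 0.2763] rot [1.571 0.004 2.53 ] q [-0.88  0.5   2.24  1.32  1.67  1.95] g 0.659 F [ 0.2  0.1 -1. ]
[-0.94  0.97  1.34  0.84  2.41  2.17]
```

```bash
python3 -m inch '[{"dx":-16,"dy":-6,"dz":-35,"wx":-0.023,"wy":0.1,"wz":0.009,"grip":50},{"dx":-33,"dy":-13,"dz":-70,"wx":-0.046,"wy":0.2,"wz":0.018,"grip":50},{"dx":-50,"dy":-20,"dz":-105,"wx":-0.07,"wy":0.3,"wz":0.027,"grip":50},{"dx":-67,"dy":-27,"dz":-140,"wx":-0.093,"wy":0.4,"wz":0.036,"grip":50},{"dx":-83,"dy":-33,"dz":-175,"wx":-0.117,"wy":0.5,"wz":0.045,"grip":50},{"dx":-100,"dy":-40,"dz":-210,"wx":-0.14,"wy":0.6,"wz":0.055,"grip":50},{"dx":-117,"dy":-47,"dz":-245,"wx":-0.164,"wy":0.704,"wz":0.064,"grip":50},{"dx":-117,"dy":-47,"dz":-245,"wx":-0.164,"wy":0.704,"wz":0.064,"grip":50}]';python3 -m inch '[{"dx":0,"dy":0,"dz":0,"wx":0,"wy":0,"wz":0,"grip":50},{"dx":0,"dy":0,"dz":0,"wx":0,"wy":0,"wz":0,"grip":50},{"dx":0,"dy":0,"dz":0,"wx":0,"wy":0,"wz":0,"grip":50}]';python3 - <<'E'
from h import *
delta(*tgt([.485,-.2365,.23],95.4,9.75,0))
a=grab('top','t4.png');b=grab('scene','s4.png')
i=cv2.imread('pics/t4.png');j=cv2.imread('pics/s4.png')
u,v=proj(a,[.485,-.2365,.27]).astype(int);x,y=proj(b,[.485,-.2365,.19]).astype(int);print(u,v,x,y)
f=lambda i,u,v,w,h:cv2.resize(i[v-h:v+h,u-w:u+w],(400,500),interpolation=cv2.INTER_CUBIC)
cv2.imwrite('pics/c4.png',np.hstack([f(i,u,v,20,25),f(j,x,y,40,50)]))
E
```

```text
clock: 18.58
eef_pos: [0.488, -0.2427, 0.224]
eef_rot: [1.404, 0.007, -3.046]
ft_force: [0.9, 1.0, -2.9]
gripper_width: 0.66
clock: 18.83
eef_pos: [0.4854, -0.2368, 0.231]
eef_rot: [1.4, 0.003, -3.048]
ft_force: [-0.2, 1.1, -1.5]
gripper_width: 0.656
d mm [ 0.4 -1.1  0.2] w [ 0.    -0.     0.003]
t 18.8333 pos [ 0.4854 -0.2368  0.231 ] rot [ 1.400e+00  3.000e-03 -3.048e+00] q [-0.95  0.97  1.33  0.85  2.41  2.17] g 0.656 F [-0.2  1.1 -1.5]
349 221 163 196
```

View pics/c4.png

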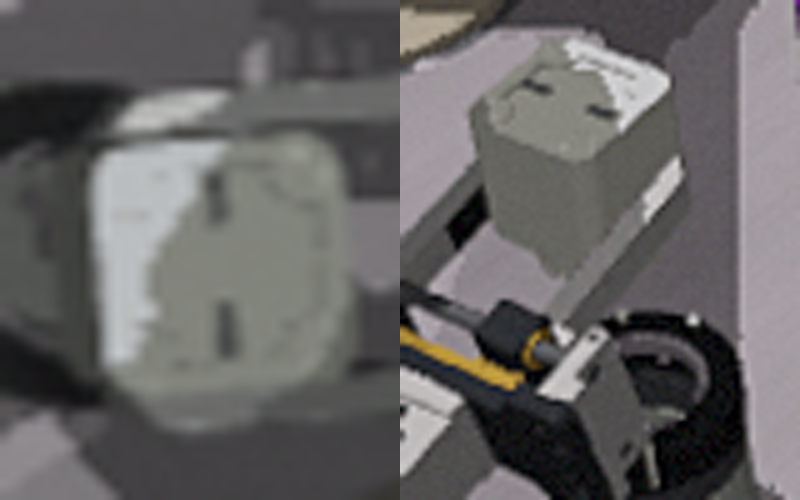

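The crown's two dashes are at crop (215,197) and (230,330), giving a lug line of about 6°. The lid is upside down and aligned over the mill. Next I'll compare lid and mill centres in both views, so calibration bias cancels.

```bash
python3 - <<'E'
from h import *
a=dict(np.load('pics/t4.npz'));b=dict(np.load('pics/s4.npz'))
def tri(ua,ub):
    P=[d['camera_matrix']@np.linalg.inv(d['cam_to_world'])[:3] for d in(a,b)]
    X=cv2.triangulatePoints(P[0],P[1],np.array(ua,float),np.array(ub,float)).ravel();return X[:3]/X[3]
off=.45
la=(329+22.25-off,196+26.3-off); lb=(123+33.8-.4,146+20-.4)
ma=(311+155/6-.4,195+151/6-.4); mb=(143+133/5-.4,200+111.5/5-.4)
print('lid tri',tri(la,lb),'top ray',ray(a,*la,.2745),'scene ray',ray(b,*lb,.2745))
print('mill tri',tri(ma,mb),'top',ray(a,*ma,.112),'scene',ray(b,*mb,.112))
s=robot.get_state();print(s['eef_pos'])
E
```

```text
lid tri [ 0.48447572 -0.23950607  0.27392581] top ray [ 0.48399692 -0.23984549  0.2745    ] scene ray [ 0.48553567 -0.23969471  0.2745    ]
mill tri [ 0.48560698 -0.23504039  0.11415041] top [ 0.48542708 -0.2355825   0.112     ] scene [ 0.48399141 -0.23353849  0.112     ]
[ 0.48542169 -0.2369075   0.23145839]
```

```bash
python3 - <<'E'
from h import *
delta(*tgt([.4855,-.2338,.150],95.4,9.75,0))
E
```

```text
d mm [ -0.1 -80.8 -10.7] w [-0.001 -0.     0.003]
t 18.9333 pos [ 0.4854 -0.2369  0.2315] rot [ 1.401e+00  3.000e-03 -3.047e+00] q [-0.95  0.97  1.33  0.85  2.41  2.17] g 0.658 F [ 0.1 -0.1 -1.4]
```

```bash
python3 -m inch '[{"dx":0,"dy":-25,"dz":-2,"wx":0,"wy":0,"wz":0.003,"grip":50},{"dx":0,"dy":-50,"dz":-6,"wx":0,"wy":0,"wz":0.003,"grip":50},{"dx":0,"dy":-70,"dz":-9,"wx":0,"wy":0,"wz":0.003,"grip":50},{"dx":0,"dy":-81,"dz":-10.7,"wx":0,"wy":0,"wz":0.003,"grip":50},{"dx":0,"dy":-81,"dz":-10.7,"wx":0,"wy":0,"wz":0.003,"grip":50},{"dx":0,"dy":-81,"dz":-10.7,"wx":0,"wy":0,"wz":0.003,"grip":50}]';python3 - <<'E'
from h import *
delta(*tgt([.4855,-.2338,.1285],95.4,9.75,0))
a=grab('top','t5.png');b=grab('scene','s5.png')
i=cv2.imread('pics/t5.png');j=cv2.imread('pics/s5.png')
u,v=proj(a,[.485,-.2365,.19]).astype(int);x,y=proj(b,[.485,-.2365,.14]).astype(int);print(u,v,x,y)
f=lambda i,u,v,w,h:cv2.resize(i[v-h:v+h,u-w:u+w],(400,500),interpolation=cv2.INTER_CUBIC)
cv2.imwrite('pics/c5.png',np.hstack([f(i,u,v,20,25),f(j,x,y,40,50)]))
E
```

```text
clock: 19.43
eef_pos: [0.4858, -0.2349, 0.1493]
eef_rot: [1.401, 0.0, -3.047]
ft_force: [-0.8, -0.7, -1.5]
gripper_width: 0.661
d mm [  0.2 -20.7  -2.4] w [ 0.    -0.001  0.   ]
t 19.4333 pos [ 0.4858 -0.2349  0.1493] rot [ 1.401  0.    -3.047] q [-0.94  1.07  1.33  0.77  2.34  2.07] g 0.661 F [-0.8 -0.7 -1.5]
342 220 166 213
```

View pics/c5.png

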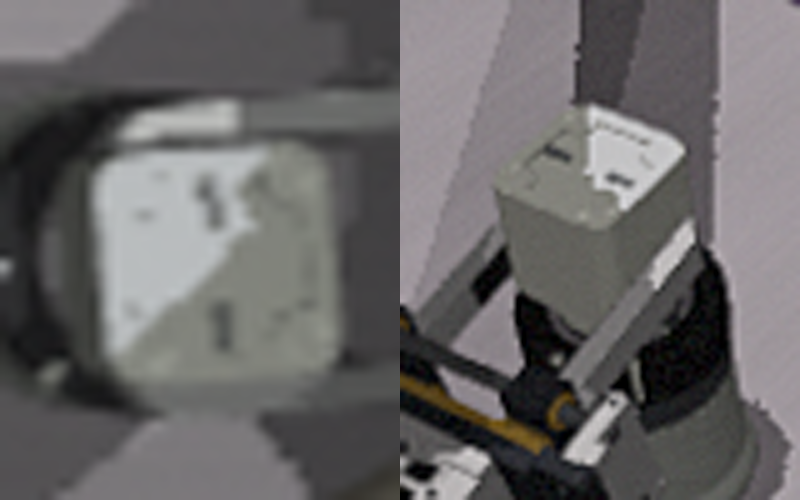

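```bash
python3 - <<'E'
from h import *
a=dict(np.load('pics/t5.npz'));b=dict(np.load('pics/s5.npz'))
la=(322+21.8-.45,195+26.5-.45);lb=(126+37.8-.4,163+33.5-.4)
P=[d['camera_matrix']@np.linalg.inv(d['cam_to_world'])[:3] for d in(a,b)]
X=cv2.triangulatePoints(P[0],P[1],np.array(la),np.array(lb)).ravel();print(X[:3]/X[3],ray(a,*la,.1925),ray(b,*lb,.1925))
E
python3 -m inch '[{"dx":0,"dy":-3,"dz":-0.3,"wx":0,"wy":0,"wz":0,"grip":50},{"dx":0,"dy":-5,"dz":-0.6,"wx":0,"wy":0,"wz":0,"grip":50},{"dx":0,"dy":-7,"dz":-0.9,"wx":0,"wy":0,"wz":0,"grip":50},{"dx":0,"dy":-7,"dz":-0.9,"wx":0,"wy":0,"wz":0,"grip":50}]'
```

```text
[ 0.48482864 -0.23774339  0.19194632] [ 0.48386484 -0.23854083  0.1925    ] [ 0.48623411 -0.23756937  0.1925    ]
clock: 19.87
eef_pos: [0.486, -0.2348, 0.1425]
eef_rot: [1.399, 0.001, -3.047]
ft_force: [1.9, 2.7, 5.4]
gripper_width: 0.655
```

Contact gives about 7 N up and +2.7 N in y, which agrees with the vision reading that the lid is about 2 mm short in y. Shift it by that and press again.

```bash
python3 -m inch '[{"dx":0,"dy":2,"dz":2,"wx":0,"wy":0,"wz":0,"grip":50},{"dx":0,"dy":2,"dz":2,"wx":0,"wy":0,"wz":0,"grip":50},{"dx":0,"dy":-1,"dz":2,"wx":0,"wy":0,"wz":0,"grip":50},{"dx":0,"dy":-4,"dz":1.5,"wx":0,"wy":0,"wz":0,"grip":50},{"dx":0,"dy":-6,"dz":1,"wx":0,"wy":0,"wz":0,"grip":50},{"dx":0,"dy":-6,"dz":1,"wx":0,"wy":0,"wz":0,"grip":50}]'; python3 -c "
from h import *
delta(*tgt([.4855,-.232,.1285],95.4,9.75,0))"
```

```text
clock: 20.37
eef_pos: [0.4858, -0.2329, 0.1344]
eef_rot: [1.402, -0.001, -3.047]
ft_force: [0.9, 0.5, -2.1]
gripper_width: 0.66
d mm [ 0.2 -6.  -0.1] w [-0.001  0.    -0.001]
t 20.3667 pos [ 0.4858 -0.2329  0.1344] rot [ 1.402e+00 -1.000e-03 -3.047e+00] q [-0.94  1.09  1.34  0.76  2.32  2.05] g 0.66 F [ 0.9  0.5 -2.1]
```

It entered freely, with the mouth about 12 mm in. Pressing home.

```bash
python3 -m inch '[{"dx":0,"dy":-2,"dz":0,"wx":0,"wy":0,"wz":0,"grip":50},{"dx":0,"dy":-4,"dz":0,"wx":0,"wy":0,"wz":0,"grip":50},{"dx":0,"dy":-6,"dz":0,"wx":0,"wy":0,"wz":0,"grip":50},{"dx":0,"dy":-7,"dz":0,"wx":0,"wy":0,"wz":0,"grip":50},{"dx":0,"dy":-7,"dz":0,"wx":0,"wy":0,"wz":0,"grip":50},{"dx":0,"dy":-7,"dz":0,"wx":0,"wy":0,"wz":0,"grip":50}]'; python3 - <<'E'
from h import *
s=robot.get_state(); print(s['ft_force'],s['ft_torque'],s['eef_pos'],s['eef_rot'])
E
```

```text
clock: 20.87
eef_pos: [0.4856, -0.2318, 0.1289]
eef_rot: [1.401, 0.001, -3.047]
ft_force: [1.4, -0.8, 0.4]
gripper_width: 0.66
[ 1.40291124 -0.81836849  0.36354782] [-0.24470482  0.02015799 -0.23266351] [ 0.48563646 -0.231848    0.12887503] [ 1.40110641e+00  5.27696429e-04 -3.04705222e+00]
```

```bash
python3 -m inch '[{"dx":0,"dy":-1,"dz":0,"wx":0,"wy":0,"wz":0,"grip":50},{"dx":0,"dy":-2,"dz":0,"wx":0,"wy":0,"wz":0,"grip":50},{"dx":0,"dy":-2,"dz":0,"wx":0,"wy":0,"wz":0,"grip":50},{"dx":0,"dy":-2,"dz":0,"wx":0,"wy":0,"wz":0,"grip":50}]'; python3 - <<'E'
from h import *
s=robot.get_state(); print(s['ft_force'],s['ft_torque'],s['eef_pos'],s['eef_rot'])
E
```

```text
clock: 21.2
eef_pos: [0.4856, -0.2319, 0.1287]
eef_rot: [1.398, 0.003, -3.047]
ft_force: [2.3, -1.8, 6.2]
gripper_width: 0.658
[ 2.27385896 -1.80063587  6.18405989] [ 0.68380884 -0.01198737 -0.39726781] [ 0.48559582 -0.23187396  0.12874954] [ 1.39846685e+00  2.96698650e-03 -3.04729071e+00]
```

It's home: 2 mm more command gave 0.15 mm of motion and about 7 N. Now twist clockwise about the collar axis, first half.

```bash
python3 -m inch '[{"dx":-0.3,"dy":0,"dz":0,"wx":0,"wy":-0.079,"wz":-0.0135,"grip":50},{"dx":-0.5,"dy":0,"dz":0,"wx":0,"wy":-0.158,"wz":-0.027,"grip":50},{"dx":-0.8,"dy":0,"dz":-0.1,"wx":0,"wy":-0.237,"wz":-0.0405,"grip":50},{"dx":-1.0,"dy":0,"dz":-0.2,"wx":0,"wy":-0.315,"wz":-0.054,"grip":50},{"dx":-1.3,"dy":0,"dz":-0.3,"wx":0,"wy":-0.394,"wz":-0.0675,"grip":50},{"dx":-1.3,"dy":0,"dz":-0.3,"wx":0,"wy":-0.394,"wz":-0.0675,"grip":50},{"dx":-1.3,"dy":0,"dz":-0.3,"wx":0,"wy":-0.394,"wz":-0.0675,"grip":50}]'; python3 - <<'E'
from h import *
s=robot.get_state(); print(s['ft_torque'])
delta(*tgt([.488,-.2327,.1285],50.4,9.75,0))
E
```

```text
clock: 21.78
eef_pos: [0.4864, -0.2322, 0.1288]
eef_rot: [1.398, 0.001, 2.833]
ft_force: [0.9, -2.0, 6.5]
gripper_width: 0.66
[ 0.42535268 -0.16205408 -0.36523609]
d mm [-1.7 -0.3 -0. ] w [ 0.003 -0.378 -0.064]
t 21.7833 pos [ 0.4864 -0.2322  0.1288] rot [1.398e+00 1.000e-03 2.833e+00] q [-1.1   1.03  1.61  0.92  2.08  1.97] g 0.66 F [ 0.9 -2.   6.5]
```

```bash
python3 -m inch '[{"dx":-0.2,"dy":0,"dz":0,"wx":0,"wy":-0.078,"wz":-0.013,"grip":50},{"dx":-0.4,"dy":0,"dz":-0.1,"wx":0,"wy":-0.156,"wz":-0.026,"grip":50},{"dx":-0.7,"dy":0,"dz":-0.2,"wx":0,"wy":-0.234,"wz":-0.039,"grip":50},{"dx":-0.9,"dy":0,"dz":-0.3,"wx":0,"wy":-0.31,"wz":-0.052,"grip":50},{"dx":-1.1,"dy":0,"dz":-0.4,"wx":0,"wy":-0.378,"wz":-0.064,"grip":50},{"dx":-1.1,"dy":0,"dz":-0.4,"wx":0,"wy":-0.378,"wz":-0.064,"grip":50},{"dx":-1.1,"dy":0,"dz":-0.4,"wx":0,"wy":-0.378,"wz":-0.064,"grip":50},{"dx":-1.1,"dy":0,"dz":-0.4,"wx":0,"wy":-0.378,"wz":-0.064,"grip":50}]'; python3 - <<'E'
from h import *
s=robot.get_state(); print(s['ft_torque'])
delta(*tgt([.488,-.2327,.1285],50.4,9.75,0))
a=grab('top','t6.png');b=grab('scene','s6.png')
i=cv2.imread('pics/t6.png');j=cv2.imread('pics/s6.png')
u,v=proj(a,[.485,-.2365,.17]).astype(int);x,y=proj(b,[.485,-.2365,.13]).astype(int);print(u,v,x,y)
f=lambda i,u,v,w,h:cv2.resize(i[v-h:v+h,u-w:u+w],(400,500),interpolation=cv2.INTER_CUBIC)
cv2.imwrite('pics/c6.png',np.hstack([f(i,u,v,20,25),f(j,x,y,40,50)]))
E
```

```text
clock: 22.45
eef_pos: [0.4875, -0.2323, 0.1288]
eef_rot: [1.397, 0.0, 2.453]
ft_force: [1.2, -0.8, 5.8]
gripper_width: 0.66
[ 0.43307285 -0.35288235 -0.19617656]
d mm [-0.6 -0.3 -0. ] w [ 0.004 -0.002 -0.   ]
t 22.45 pos [ 0.4875 -0.2323  0.1288] rot [1.397 0.    2.453] q [-1.23  0.98  1.91  1.08  1.87  1.8 ] g 0.66 F [ 1.2 -0.8  5.8]
340 220 167 217
```

View pics/c6.png

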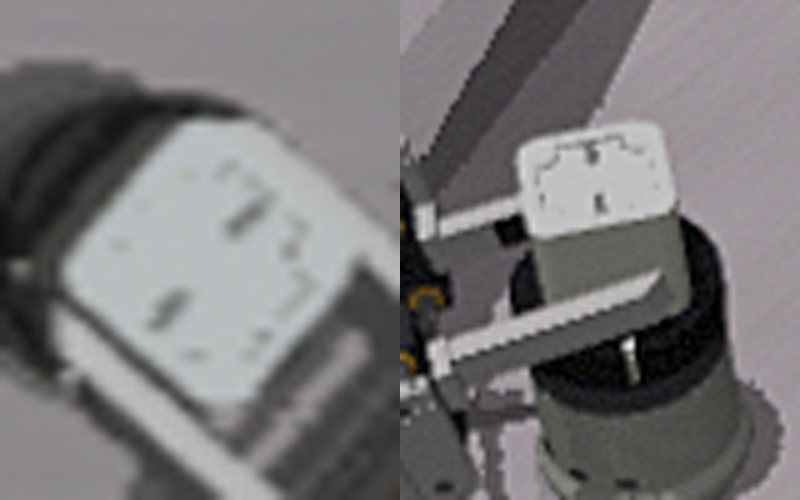

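The lug line on the crown runs through crop (170,310)–(247,218), about -39.9°, against the pulse marks at -39.6°. The scene view shows the shoulder flat on the collar and the bar in line with the crown dashes. A short settle, then hand in.

```bash
python3 -m inch '[{"dx":0,"dy":0,"dz":0,"wx":0,"wy":0,"wz":0,"grip":50},{"dx":0,"dy":0,"dz":0,"wx":0,"wy":0,"wz":0,"grip":50},{"dx":0,"dy":0,"dz":0,"wx":0,"wy":0,"wz":0,"grip":50},{"dx":0,"dy":0,"dz":0,"wx":0,"wy":0,"wz":0,"grip":50}]'; python3 -c "
from h import *
s=robot.get_state();print(np.abs(s['qd']).max(),s['eef_pos'],s['eef_rot'])
print(robot.job_done())"
```

```text
clock: 22.88
eef_pos: [0.4875, -0.2323, 0.1288]
eef_rot: [1.397, 0.001, 2.454]
ft_force: [1.9, -1.5, 7.0]
gripper_width: 0.655
0.0022537831257836397 [ 0.48748154 -0.23230267  0.12882399] [1.39703406e+00 7.20645699e-04 2.45384686e+00]
the job is handed in; nothing more can be done
None
```

The lid is mouth-down, seated in the mill's collar and twisted to the pulse marks. I handed the job in at 22.9 s with the gripper still holding it; the station gives no verdict. I first moved the lid to clear space, gripped it from the side, rolled it over, put its lugs through the gaps, and turned it clockwise 45°.

Last checks:
- **Angle:** the lug line measured -39.9° in the top view, against -39.6° for the pulse marks.
- **Seating:** extra downward push gave about 7 N and only 0.15 mm of movement. The scene view showed the shoulder on the collar.
- **Grip and steadiness:** the jaws were closed on the 62 mm lid with 30 N commanded, and the arm was still (joint speeds at or below 0.002 rad/s).

Checks that disagreed or that I could not make:
- **Centring:** the camera put the lid 2–4 mm short of the collar's centre as it came down. Contact on the first descent pointed the same way, and after a correction it went in freely. I did not measure the centring again once it was seated.
- **Grip height:** the side grip stopped at 43.5 mm instead of the planned 37 mm, and I allowed for that.
- **Switch ring:** its value can't be read directly, so I only know it from the twist angle.
- **Bowl, bottle and jar:** the arm stayed clear of them on the planned path, but I did not measure their positions again.

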